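# Top up the dishwasher-tablet dispenser

## Robot

A 7-joint arm with a two-finger parallel gripper is mounted at the origin on a cart in front of the work surface, level with it; the furniture and walls round the work are solid. World frame = base frame: x ahead of the robot, y to its left, z up, the work surface at z = 0. Lengths are in m, angles in degrees, forces in N, time in s.
With the tool pointing down it reaches from about 0.425 to 0.875 m from the base axis. Payload 4.7 kg.
Tool frame: the origin (TCP) lies between the finger pads; the fingertips stand 25 mm ahead of it and the grasp point (between the pads) lies 6 mm ahead of it (env.tip_reach is the distance from the TCP to the fingertips, in m); z points along the fingers, y is the direction in which the jaws open and shut (so a half turn about z gives the same grasp; the last joint's range is limited). The gripper opens to 87 mm and grips with 3 to 60 N. Pads are 19 mm wide; open, the fingers measure 117 mm over their backs; the gripper's body (75 mm by 190 mm) begins 51 mm behind the grasp point.
Start: joints at [-66.4, 18.392, -4.016, 83.108, 1.295, 78.541, -3.26], TCP at [0.252, 0.599, 0.248] pointing down, gripper open.
Joint ranges: [-163.93, 163.93], [-17.29, 119.83], [-79.2, 71.16], [3.27, 140.29], [-89.18, 269.18], [5.43, 117.66], [-154.24, 154.24]. Speed limits (degrees/s): [147.25, 147.25, 180, 180, 180, 180, 180].

## Interface

Orientations are given as [roll, pitch, yaw] about the fixed x, y, z axes, in that order (R = Rz(yaw) Ry(pitch) Rx(roll)).
In Python, from cell import env, viewer, job gives the robot as it stands.
- The arm moves only by the tool move_arm, never from a script. Its argument "steps" is a list of rows, each a list of 7 numbers: the finger opening in cm, from 0 to 8.7, then the shift along the tool's x, y, z in cm, then the turn, a rotation vector about the tool's x, y, z in rad. In form: [[fingers, tx, ty, tz, wx, wy, wz], ...]. A call has 1 to 5 rows; each row shifts and turns the commanded pose from where the row before left it, along the tool's axes as they then stand; what a row does not reach is not made up. A row lasts 1/12 s, in which the tool goes at most 41.7 mm and 7.16 degrees, less where a joint would pass 70% of its speed; a pose out of reach is approached as far as the arm can. A call is refused whole if a number of a shift passes 4.17 or a number of a turn 0.125, either way. A call with a gripper value outside its range is refused whole. The fingers move at their own pace and stop on an object; "force" is the grip in N (left out, the last holds). Time passes only in rows, so rows that do not move let the fingers close. It gives the time, the measured TCP pose, the force and the opening at its end, in the units of the state.
- env.get_obs(): the state, without advancing time (a new reading comes with each control period).
- viewer.read_camera(name): name is "scene" or "top" or "wrist"; returns a dict with "img" (420x560x3 uint8, red, green, blue), "vfov" (degrees; the focal length in pixels is half the picture's height over the tangent of half this angle, whatever the lens; pixels are square), "cx", "cy" (the principal point, pixels), "extrinsics" (4x4, takes a point from world to camera coordinates); the wrist camera has in their place "mount" (4x4, takes a point from camera to tool coordinates, whose origin is the TCP and whose axes are the flange's). Camera axes: x right, y down, z forward; pixel columns grow to the right and rows downward; lengths in m; the calibration is good to about 2 mm. The wrist camera is an equidistant fisheye: a pixel r from the principal point sees the ray r / f radians off the axis. A picture is of the moment at which its call begins: read the wrist's pose just before it. There is no depth.
- job.sign_off(): hands the job in, once; it reports no verdict.
The state is a dict: "time_s": time; "qpos": joint angles; "joint_velocities": joint speeds; "effort": joint torques, N m; "tool_pos": TCP position; "tool_rot": TCP orientation; "force": force on the tool from outside, world axes, zero at the start; "wrist_torque": the same for the moment, N m; "grip_width": finger opening in m.
Only numpy, scipy, OpenCV 4.12 (cv2) and the standard library are available. Lean on these libraries where they do the work, as an engineer would, in place of code of your own. Each camera call takes 0.05 s, during which the arm holds its last target.

## Task

Top up the dishwasher-tablet dispenser with the two loose tablets, one at a time: lay each flat on the sprung stack in the open front of the magazine, press it down just far enough to clear the lips, push it back under them until it is fully home against the back wall, and let go. The tablets are pressed powder and crack easily, so neither press nor push them with more than about two and a half kilos; do not knock the dispenser, and leave the other things where they are.

Things in the scene. Friction and masses are not known exactly. Their poses are not given: they have to be found in the camera images.
- stand: Stand of the grey tablet dispenser, stuck to the worktop. Origin: centre of the magazine's outline at worktop level; x points to the magazine's closed back (load towards +x), z up. Base plate 118 x 72 mm, 10 mm high. A 9 mm steel post at x = 42 mm, 110 mm high, carries the upright magazine; its clamp may be set anywhere in a 24 mm range of height, and this setting is not reported: feel for it.
- slot_middle (a point): Point on the base plate's top (stand x = 0, y = 0), axes as the stand: the vertical through it is the middle of a tablet that is fully home. The magazine takes tablets lying flat, long side along x: inside y -15.5 to 15.5 mm, x -22.5 (front wall) to 21 mm (back wall). From x = 4 mm forward it is open at the top; the front wall's rim is 19 mm below the lips, the side walls 25 mm, so fingers fit beside a tablet.
- lip_line (a point): Point on the base plate's top below the lips' front edges (stand x = 9, y = 0). Two 4 mm steel lips hold the stack down from x = 9 mm to the back wall, from 9.5 mm off the middle to the sides; undersides 94 to 118 mm above the worktop, by the clamp's setting. Their upturned front edges (3 mm higher) and flared sides begin at x = 4 mm. To go under, a tablet's top must be below the lips' undersides.
- tablet_a: Loose dishwasher tablet, rigid off-white block 42 x 28 x 16 mm (x, y, z), edges rounded, 20 to 45 g, lying flat on the worktop on one side of the dispenser. Origin: centre of its underside, x along the 42 mm. Either end may go in first. Two more are in the magazine: the upper one's top bears on the lips' undersides and is bare in front of them; the stack goes straight down when pressed.
- tablet_b: The other loose tablet, alike, on the other side of the dispenser; either may be loaded first. The spring pushes up with 3 N at the start, 0.1 N more per mm. A tablet laid on the stack in front of the lips overhangs the front wall, so once pressed 16 mm (just clear of the lips) it has only 3 mm left before it meets that rigid rim. Friction is about 0.6: sliding in takes 3 to 10 N.
- shaker: Shaker with a grey cap, 44 mm across, 90 mm high; bystander to the left. Origin at its underside's centre.
- coffee_mug: Striped mug, 84 x 117 x 95 mm; bystander to the right. Origin at its underside's centre.

How it is judged (in metres and radians):
On the way:
1. one loose tablet is under the lips, fully home on top of the stack, and let go (((x of tablet_a in the frame of stand between -0.002 and 0.002 m and y of tablet_a in the frame of stand between -0.003 and 0.003 m and z of tablet_a in the frame of stand between 0.076 and 0.104 m and angle between tablet_a's own z axis and vertical below 0.06 rad and angle between the x axis of tablet_a and the x axis of stand, either way round below 0.1 rad and linear speed of tablet_a below 0.02 m/s) or (x of tablet_b in the frame of stand between -0.002 and 0.002 m and y of tablet_b in the frame of stand between -0.003 and 0.003 m and z of tablet_b in the frame of stand between 0.076 and 0.104 m and angle between tablet_b's own z axis and vertical below 0.06 rad and angle between the x axis of tablet_b and the x axis of stand, either way round below 0.1 rad and linear speed of tablet_b below 0.02 m/s)) and contact force between the fingers and tablet_a below 0.5 N and contact force between the fingers and tablet_b below 0.5 N), for 0.2 s.
At the end, for the whole second after the job is handed in: Both loose tablets lie flat in the magazine, one directly on the other, the upper one under the lips: each within 2 mm of fully home along x and 3 mm across, at its level within 2 mm, level and aligned within 0.06 and 0.1 rad, at rest and let go (((x of tablet_a in the frame of stand between -0.002 and 0.002 m and y of tablet_a in the frame of stand between -0.003 and 0.003 m and z of tablet_a in the frame of stand between 0.076 and 0.104 m and angle between each of tablet_a, tablet_b's own z axis and vertical below 0.06 rad and angle between the x axis of each of tablet_a, tablet_b and the x axis of stand, either way round below 0.1 rad and linear speed of each of tablet_a, tablet_b below 0.02 m/s and x of tablet_b in the frame of stand between -0.002 and 0.002 m and y of tablet_b in the frame of stand between -0.003 and 0.003 m and z of tablet_b in the frame of stand between 0.06 and 0.088 m and z of tablet_a in the frame of tablet_b between 0.014 and 0.018 m) or (x of tablet_b in the frame of stand between -0.002 and 0.002 m and y of tablet_b in the frame of stand between -0.003 and 0.003 m and z of tablet_b in the frame of stand between 0.076 and 0.104 m and angle between each of tablet_b, tablet_a's own z axis and vertical below 0.06 rad and angle between the x axis of each of tablet_b, tablet_a and the x axis of stand, either way round below 0.1 rad and linear speed of each of tablet_b, tablet_a below 0.02 m/s and x of tablet_a in the frame of stand between -0.002 and 0.002 m and y of tablet_a in the frame of stand between -0.003 and 0.003 m and z of tablet_a in the frame of stand between 0.06 and 0.088 m and z of tablet_b in the frame of tablet_a between 0.014 and 0.018 m)) and contact force between the fingers and tablet_a below 0.5 N and contact force between the fingers and tablet_b below 0.5 N); the robot touches nothing.
It fails at once if a tablet is pressed or pushed with more than 30 N against the other or against the dispenser (contact force between tablet_a and tablet_b above 30 N or contact force between any of tablet_a, tablet_b and stand above 30 N).
It fails at once if the robot knocks the dispenser with more than 20 N (contact force between any of the arm, the fingers and stand above 20 N).
It fails at once if the shaker is moved more than 30 mm (distance of shaker from where it was at the start of the episode above 0.03 m).
It fails at once if the striped mug is moved more than 30 mm (distance of coffee_mug from where it was at the start of the episode above 0.03 m).
It also fails if it takes over 59 s, if anything falls off the work surface, if the arm or the gripper's body presses on something with over 40 N, if the wrist force passes 120 N, or if a joint passes its speed limit or range.

## Working session

There is one attempt and no reset: what is moved stays moved. The work goes in short steps, Python scripts to look and compute and a tool call to move; the robot and the scene stay as the last step left them, time stands still between calls to the robot, and variables do not carry over. Pictures are saved under pics/ and viewed, and the job is handed in when it is done.

Besides the shell and the picture viewer there is one more tool, called as name(argument=value, ...), one argument or row to a line, values as JSON. move_arm: Moves the arm, as the interface text tells. Its arguments: {"type":"object","properties":{"steps":{"type":"array"},"force":{"type":"number"}},"required":["steps"]}

```bash
ls; mkdir -p pics; python3 - <<'E'
from cell import env,viewer,job
import cv2,numpy as np
o=env.get_obs(); print({k:np.round(v,3).tolist() for k,v in o.items()})
for n in ("scene","top","wrist"):
    c=viewer.read_camera(n); cv2.imwrite(f"pics/{n}0.png",c["img"][:,:,::-1])
    print(n,{k:np.round(v,4).tolist() for k,v in c.items() if k!="img"})
E
```

```text
pics
{'time_s': 0.0, 'qpos': [-66.399, 18.438, -4.015, 83.175, 1.295, 78.541, -3.261], 'joint_velocities': [-0.014, 0.047, 0.023, -0.044, -0.074, -0.075, -0.042], 'effort': [0.0, -49.13, -0.404, -31.253, -0.064, 0.044, 0.0], 'tool_pos': [0.252, 0.599, 0.246], 'tool_rot': [-179.892, 0.006, 157.207], 'force': [-0.414, -0.893, 0.522], 'wrist_torque': [-0.034, 0.013, 0.067], 'grip_width': 0.087}
scene {'vfov': 45.2659, 'cx': 288.425, 'cy': 205.7589, 'extrinsics': [[0.8206, -0.5712, 0.0177, -0.4247], [-0.417, -0.6197, -0.6649, 0.2036], [0.3907, 0.5383, -0.7467, 1.1268], [0.0, 0.0, 0.0, 1.0]]}
top {'vfov': 53.7432, 'cx': 274.3074, 'cy': 207.2065, 'extrinsics': [[-0.0136, -0.9998, -0.0138, -0.0342], [-0.9993, 0.0141, -0.0358, 0.4634], [0.036, 0.0133, -0.9993, 1.0076], [0.0, 0.0, 0.0, 1.0]]}
wrist {'vfov': 65.7065, 'cx': 280.413, 'cy': 214.2219, 'mount': [[0.0004, -0.9665, -0.2566, 0.0699], [1.0, 0.0002, 0.0008, -0.0003], [-0.0007, -0.2566, 0.9665, -0.1374], [0.0, 0.0, 0.0, 1.0]]}
```

View pics/scene0.png

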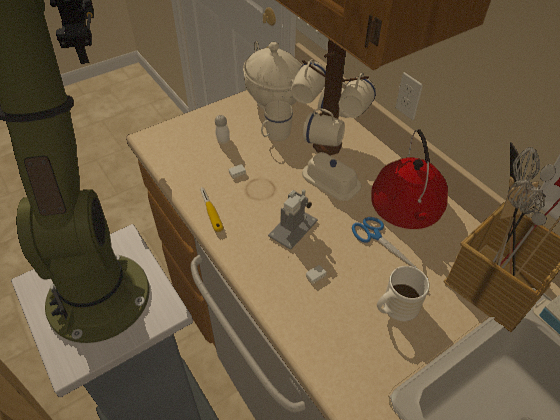

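View pics/top0.png

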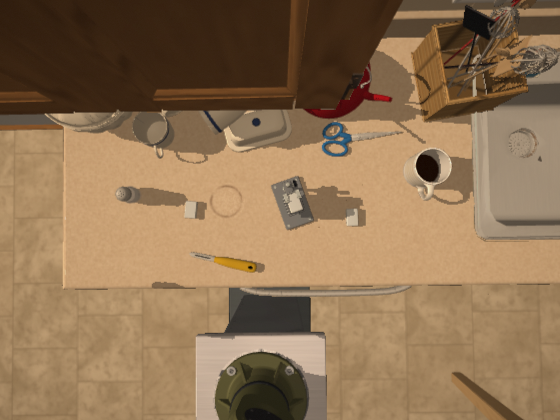

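View pics/wrist0.png

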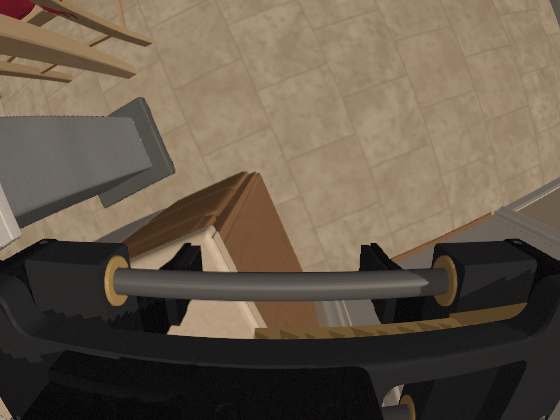

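```bash
cat > h.py <<'E'
import cv2,numpy as np
from cell import env,viewer,job
from scipy.spatial.transform import Rotation as R
def foc(c): return c["img"].shape[0]/2/np.tan(np.radians(c["vfov"]/2))
def ray(c,uv):
    uv=np.atleast_2d(np.array(uv,float));f=foc(c);E=c["extrinsics"]
    d=np.c_[(uv[:,0]-c["cx"])/f,(uv[:,1]-c["cy"])/f,np.ones(len(uv))]
    return -E[:3,:3].T@E[:3,3], d@E[:3,:3]
def plane(c,uv,z):
    o,d=ray(c,uv); return o+d*((z-o[2])/d[:,2])[:,None]
def proj(c,P):
    P=np.atleast_2d(P);E=c["extrinsics"];q=P@E[:3,:3].T+E[:3,3];f=foc(c)
    return np.c_[c["cx"]+f*q[:,0]/q[:,2],c["cy"]+f*q[:,1]/q[:,2]]
def tri(c1,p1,c2,p2):
    o1,d1=ray(c1,p1);o2,d2=ray(c2,p2);d1=d1[0];d2=d2[0]
    t=np.linalg.lstsq(np.c_[d1,-d2],o2-o1,rcond=None)[0]
    a=o1+t[0]*d1;b=o2+t[1]*d2;return (a+b)/2,np.linalg.norm(a-b)
def wrist():
    o=env.get_obs();c=viewer.read_camera("wrist")
    T=np.eye(4);T[:3,:3]=R.from_euler("xyz",o["tool_rot"],degrees=True).as_matrix();T[:3,3]=o["tool_pos"]
    c["W"]=T@c["mount"];return c
def wproj(c,P):
    M=np.linalg.inv(c["W"]);q=np.atleast_2d(P)@M[:3,:3].T+M[:3,3]
    r=np.linalg.norm(q[:,:2],axis=1);th=np.arctan2(r,q[:,2]);f=foc(c)
    return np.c_[c["cx"]+f*th*q[:,0]/r,c["cy"]+f*th*q[:,1]/r]
def wplane(c,uv,z):
    uv=np.atleast_2d(np.array(uv,float));f=foc(c)
    x=uv-[c["cx"],c["cy"]];r=np.linalg.norm(x,axis=1);th=r/f
    d=np.c_[x*(np.sin(th)/r)[:,None],np.cos(th)]@c["W"][:3,:3].T
    o=c["W"][:3,3];return o+d*((z-o[2])/d[:,2])[:,None]
def save(n,img,box=None,s=1):
    if box: img=img[box[1]:box[3],box[0]:box[2]]
    cv2.imwrite(f"pics/{n}.png",cv2.resize(img[:,:,::-1],None,fx=s,fy=s,interpolation=cv2.INTER_CUBIC))
E
python3 - <<'E'
from h import *
c=viewer.read_camera("top");save("topz",c["img"],(170,160,370,240),4)
print(plane(c,[[190,210],[352,217],[292,203],[125,194],[428,170]],0.0).round(3))
hsv=cv2.cvtColor(c["img"],cv2.COLOR_RGB2HSV)
m=((hsv[:,:,1]<75)&(hsv[:,:,2]>150)).astype(np.uint8)
n,l,s,ce=cv2.connectedComponentsWithStats(m)
for i in range(1,n):
    if s[i,4]>40 and 150<ce[i][1]<240: print(s[i],ce[i].round(1))
c=viewer.read_camera("scene");save("scz",c["img"],(210,150,350,300),4)
E
```

```text
[[ 0.459  0.168  0.   ]
 [ 0.436 -0.231  0.   ]
 [ 0.473 -0.084  0.   ]
 [ 0.501  0.33   0.   ]
 [ 0.55  -0.421  0.   ]]
[ 472  110   88  128 9923] [515.4 170.6]
[413 148  39  49 480] [436.4 168.9]
[116 188   8  11  57] [119.3 193.4]
[283 190  20  23 252] [293.4 201.1]
[185 201  11  17 170] [189.9 209.2]
[346 209  12  17 143] [352.4 218.8]
```

View pics/topz.png

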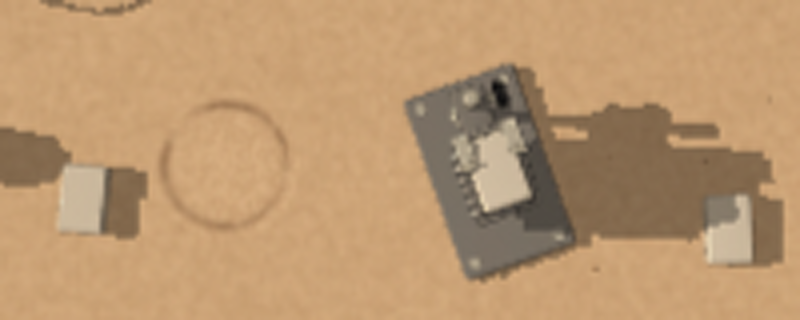

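View pics/scz.png

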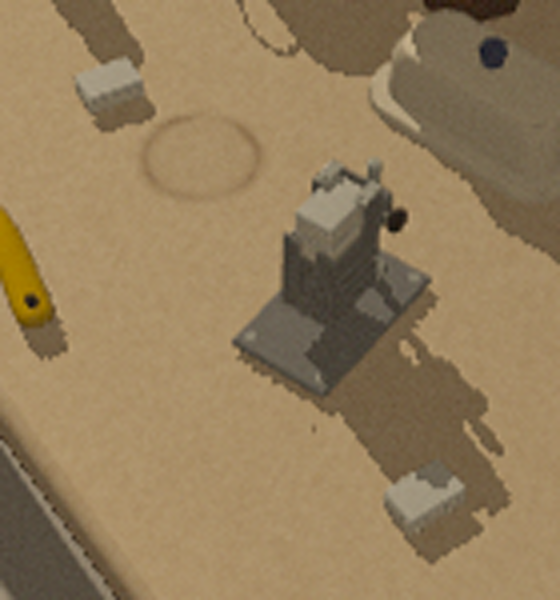

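```bash
cat >> h.py <<'E'
def plan(p,yaw,n,g=8.7):
    o=env.get_obs();y0=o["tool_rot"][2];d=(np.array(p)-o["tool_pos"])/n
    dy=((yaw-y0+180)%360-180)/n;print("dyaw tot",round(dy*n,1))
    T=R.from_euler("xyz",o["tool_rot"],degrees=True)
    dR=R.from_euler("z",dy,degrees=True)
    for i in range(n):
        s=T.inv().apply(d)*100; T2=dR*T; w=(T.inv()*T2).as_rotvec(); T=T2
        print([g]+np.round(s,2).tolist()+np.round(w,3).tolist())
def st():
    o=env.get_obs();print({k:np.round(o[k],4).tolist() for k in("time_s","tool_pos","tool_rot","force","grip_width")})
E
python3 - <<'E'
from h import *
plan([.43,.16,.22],0,22)
c=viewer.read_camera("top")
q=np.array([[405,102],[513,64],[577,240],[470,278]])/4+[170,160]
P=plane(c,q,0.01);print(P.round(4),P.mean(0).round(4)); 
for i in range(4): d=P[(i+1)%4]-P[i]; print(np.linalg.norm(d).round(4),np.degrees(np.arctan2(d[1],d[0])).round(1))
E
```

```text
dyaw tot -157.2
[8.7, -1.52, -1.53, 0.12, 0.0, 0.0, 0.125]
[8.7, -1.7, -1.32, 0.12, 0.0, 0.0, 0.125]
[8.7, -1.85, -1.1, 0.12, 0.0, 0.0, 0.125]
[8.7, -1.97, -0.86, 0.12, 0.0, 0.0, 0.125]
[8.7, -2.06, -0.61, 0.12, 0.0, 0.0, 0.125]
[8.7, -2.12, -0.35, 0.12, 0.0, 0.0, 0.125]
[8.7, -2.15, -0.08, 0.12, 0.0, 0.0, 0.125]
[8.7, -2.15, 0.18, 0.12, 0.0, 0.0, 0.125]
[8.7, -2.11, 0.45, 0.12, 0.0, 0.0, 0.125]
[8.7, -2.03, 0.71, 0.12, 0.0, 0.0, 0.125]
[8.7, -1.93, 0.96, 0.12, 0.0, 0.0, 0.125]
[8.7, -1.8, 1.19, 0.12, 0.0, 0.0, 0.125]
[8.7, -1.63, 1.4, 0.12, 0.0, 0.0, 0.125]
[8.7, -1.45, 1.6, 0.12, 0.0, 0.0, 0.125]
[8.7, -1.24, 1.76, 0.12, 0.0, 0.0, 0.125]
[8.7, -1.01, 1.9, 0.12, 0.0, 0.0, 0.125]
[8.7, -0.76, 2.01, 0.12, 0.0, 0.0, 0.125]
[8.7, -0.51, 2.09, 0.12, 0.0, 0.0, 0.125]
[8.7, -0.24, 2.14, 0.12, 0.0, 0.0, 0.125]
[8.7, 0.02, 2.15, 0.12, 0.0, 0.0, 0.125]
[8.7, 0.29, 2.13, 0.12, 0.0, 0.0, 0.125]
[8.7, 0.56, 2.08, 0.12, 0.0, 0.0, 0.125]
[[ 0.5162 -0.0338  0.01  ]
 [ 0.5385 -0.1003  0.01  ]
 [ 0.4302 -0.1377  0.01  ]
 [ 0.408  -0.0721  0.01  ]] [ 0.4732 -0.086   0.01  ]
0.0701 -71.4
0.1146 -161.0
0.0693 108.8
0.1148 19.5
```

move_arm(
  steps=[
    [8.7,-1.52,-1.53,0.12,0,0,0.125],
    [8.7,-1.7,-1.32,0.12,0,0,0.125],
    [8.7,-1.85,-1.1,0.12,0,0,0.125],
    [8.7,-1.97,-0.86,0.12,0,0,0.125],
    [8.7,-2.06,-0.61,0.12,0,0,0.125],
  ],
)

```text
time_s: 0.72
tool_pos: [0.2927, 0.4986, 0.2415]
tool_rot: [180.0, -0.0, 121.0]
force: [-0.3, 0.5, 0.6]
grip_width: 0.0865
```

move_arm(
  steps=[
    [8.7,-2.12,-0.35,0.12,0,0,0.125],
    [8.7,-2.15,-0.08,0.12,0,0,0.125],
    [8.7,-2.15,0.18,0.12,0,0,0.125],
    [8.7,-2.11,0.45,0.12,0,0,0.125],
    [8.7,-2.03,0.71,0.12,0,0,0.125],
  ],
)

```text
time_s: 1.13
tool_pos: [0.3329, 0.3987, 0.2356]
tool_rot: [180.0, -0.0, 85.2]
force: [0.0, -0.5, -0.5]
grip_width: 0.0871
```

move_arm(
  steps=[
    [8.7,-1.93,0.96,0.12,0,0,0.125],
    [8.7,-1.8,1.19,0.12,0,0,0.125],
    [8.7,-1.63,1.4,0.12,0,0,0.125],
    [8.7,-1.45,1.6,0.12,0,0,0.125],
    [8.7,-1.24,1.76,0.12,0,0,0.125],
  ],
)

```text
time_s: 1.55
tool_pos: [0.3731, 0.2988, 0.2297]
tool_rot: [-180.0, -0.0, 49.4]
force: [0.3, -0.6, -0.5]
grip_width: 0.0871
```

move_arm(
  steps=[
    [8.7,-1.01,1.9,0.12,0,0,0.125],
    [8.7,-0.76,2.01,0.12,0,0,0.125],
    [8.7,-0.51,2.09,0.12,0,0,0.125],
    [8.7,-0.24,2.14,0.12,0,0,0.125],
    [8.7,0.02,2.15,0.12,0,0,0.125],
  ],
)

```text
time_s: 1.97
tool_pos: [0.4131, 0.1989, 0.2237]
tool_rot: [-180.0, -0.0, 13.6]
force: [-0.0, 0.7, 0.6]
grip_width: 0.0868
```

move_arm(
  steps=[
    [8.7,0.29,2.13,0.12,0,0,0.125],
    [8.7,0.56,2.08,0.12,0,0,0.125],
    [8.7,0,0,0,0,0,0],
  ],
)

```text
time_s: 2.22
tool_pos: [0.4303, 0.1554, 0.2212]
tool_rot: [179.9, -0.0, -1.0]
force: [0.1, -0.2, -1.3]
grip_width: 0.0871
```

```bash
python3 - <<'E'
from h import *
st();c=wrist();save("w1",c["img"],None,1.4);np.save("W1.npy",c["W"])
E
```

```text
{'time_s': 2.2167, 'tool_pos': [0.4303, 0.1554, 0.2212], 'tool_rot': [179.9245, -0.0486, -0.998], 'force': [0.0809, -0.2315, -1.2706], 'grip_width': 0.0871}
```

View pics/w1.png

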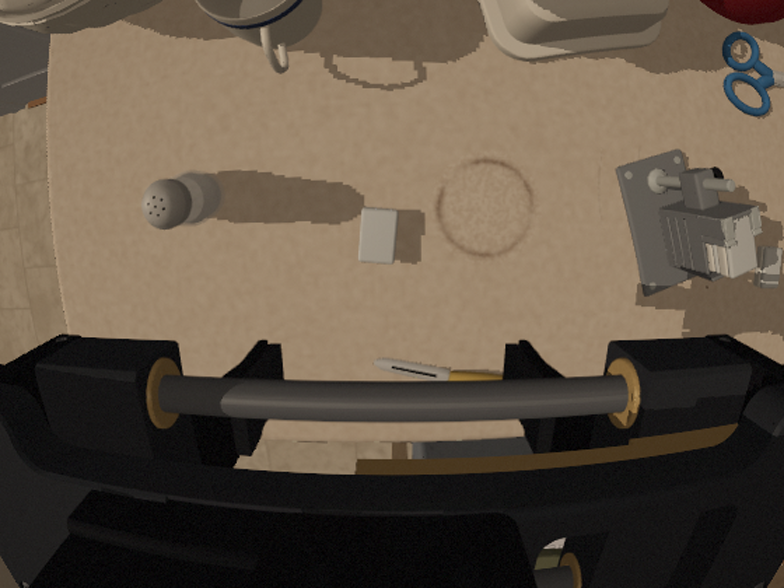

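```bash
cat >> h.py <<'E'
def tab(c,uv,z=.016,win=60,P=wplane,vmin=125,smax=45):
    u,v=map(int,uv);img=c["img"];hsv=cv2.cvtColor(img,cv2.COLOR_RGB2HSV)
    m=((hsv[:,:,1]<smax)&(hsv[:,:,2]>vmin)).astype(np.uint8)
    M=np.zeros_like(m);M[max(0,v-win):v+win,max(0,u-win):u+win]=1;m*=M
    n,l=cv2.connectedComponents(m);k=l[v,u];m=(l==k).astype(np.uint8)
    cs,_=cv2.findContours(m,cv2.RETR_EXTERNAL,cv2.CHAIN_APPROX_NONE);ct=max(cs,key=cv2.contourArea)[:,0]
    W=P(c,ct,z)[:,:2].astype(np.float32)*1000
    r=cv2.minAreaRect(W);b=cv2.boxPoints(r)
    e=[b[1]-b[0],b[2]-b[1]];e=max(e,key=np.linalg.norm);a=np.degrees(np.arctan2(e[1],e[0]));a=(a+90)%180-90
    print("k",k,"area",m.sum(),"ctr",np.round(r[0],1),"size",np.round(r[1],1),"yaw",a.round(1));return ct,m
E
python3 - <<'E'
from h import *
c=wrist();im=c["img"];print(im[168,270],im[190,270],im[150,330],im[170,290])
for v,s in((125,60),(110,60),(140,60)): ct,m=tab(c,(270,168),vmin=v,smax=s)
save("m",np.dstack([m*255]*3),(200,120,340,220),5)
t=viewer.read_camera("top");
for s in (60,75,90): tab(t,(190,210),P=plane,vmin=140,smax=s)
save("wa",c["img"],(220,120,320,220),6)
E
```

```text
[157 148 133] [158 136 110] [155 132 107] [107  89  71]
k 1 area 962 ctr [460.4 166.7] size [26.5 41.8] yaw -6.4
k 1 area 991 ctr [460.4 166.5] size [27.  41.9] yaw -6.3
k 1 area 920 ctr [459.9 167. ] size [26.  40.8] yaw -6.2
k 0 area 235182 ctr [461.6 -43.1] size [1383.8 1028.6] yaw 88.8
k 0 area 235072 ctr [461.6 -43.1] size [1383.8 1028.6] yaw 88.8
k 0 area 234988 ctr [461.6 -43.1] size [1383.8 1028.6] yaw 88.8
```

View pics/wa.png

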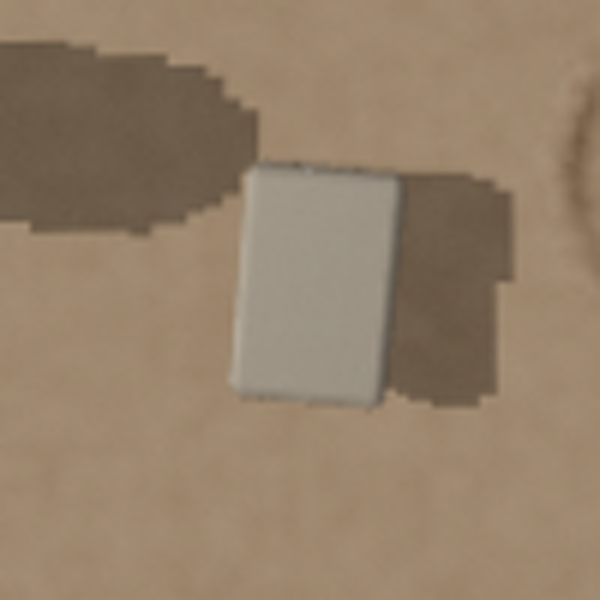

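```bash
python3 - <<'E'
from h import *
plan([.4505,.1677,.06],-6.3,5,6); plan([.4505,.1677,.028],-6.3,6,6)
E
```

```text
dyaw tot -6.0
[6, 0.44, -0.15, 3.23, -0.0, 0.0, 0.021]
[6, 0.43, -0.16, 3.23, -0.0, 0.0, 0.021]
[6, 0.43, -0.16, 3.23, -0.0, 0.0, 0.021]
[6, 0.43, -0.17, 3.23, -0.0, 0.0, 0.021]
[6, 0.42, -0.18, 3.23, -0.0, 0.0, 0.021]
dyaw tot -6.0
[6, 0.36, -0.12, 3.22, -0.0, 0.0, 0.017]
[6, 0.36, -0.13, 3.22, -0.0, 0.0, 0.017]
[6, 0.36, -0.13, 3.22, -0.0, 0.0, 0.017]
[6, 0.36, -0.14, 3.22, -0.0, 0.0, 0.017]
[6, 0.35, -0.15, 3.22, -0.0, 0.0, 0.017]
[6, 0.35, -0.15, 3.22, -0.0, 0.0, 0.017]
```

move_arm(
  steps=[
    [6,0.44,-0.15,3.23,0,0,0.021],
    [6,0.43,-0.16,3.23,0,0,0.021],
    [6,0.43,-0.16,3.23,0,0,0.021],
    [6,0.43,-0.17,3.23,0,0,0.021],
    [6,0.42,-0.18,2.2,0,0,0.021],
  ],
)

```text
time_s: 2.78
tool_pos: [0.4489, 0.1681, 0.0672]
tool_rot: [179.9, 0.1, -6.2]
force: [-0.8, 1.1, -0.3]
grip_width: 0.0636
```

```bash
python3 - <<'E'
from h import *
st();plan([.4505,.1677,.028],-6.3,3,6)
E
```

```text
{'time_s': 2.7833, 'tool_pos': [0.4489, 0.1681, 0.0672], 'tool_rot': [179.93, 0.1474, -6.2199], 'force': [-0.7522, 1.0528, -0.3134], 'grip_width': 0.0636}
dyaw tot -0.1
[6, 0.06, 0.01, 1.31, 0.0, -0.0, 0.0]
[6, 0.06, 0.01, 1.31, 0.0, -0.0, 0.0]
[6, 0.06, 0.01, 1.31, 0.0, -0.0, 0.0]
```

move_arm(
  steps=[
    [6,0.06,0,1.3,0,0,0],
    [6,0.06,0,1.3,0,0,0],
    [6,0,0,1.0,0,0,0],
    [6,0,0,0,0,0,0],
  ],
)

```text
time_s: 3.12
tool_pos: [0.45, 0.1675, 0.032]
tool_rot: [179.9, 0.2, -6.2]
force: [-0.3, -1.1, 0.5]
grip_width: 0.0599
```

```bash
python3 - <<'E'
from h import *
st();c=wrist();save("w2",c["img"],None,1.4)
E
```

```text
{'time_s': 3.1167, 'tool_pos': [0.45, 0.1675, 0.032], 'tool_rot': [179.8819, 0.1864, -6.2237], 'force': [-0.3342, -1.0882, 0.4942], 'grip_width': 0.0599}
```

View pics/w2.png

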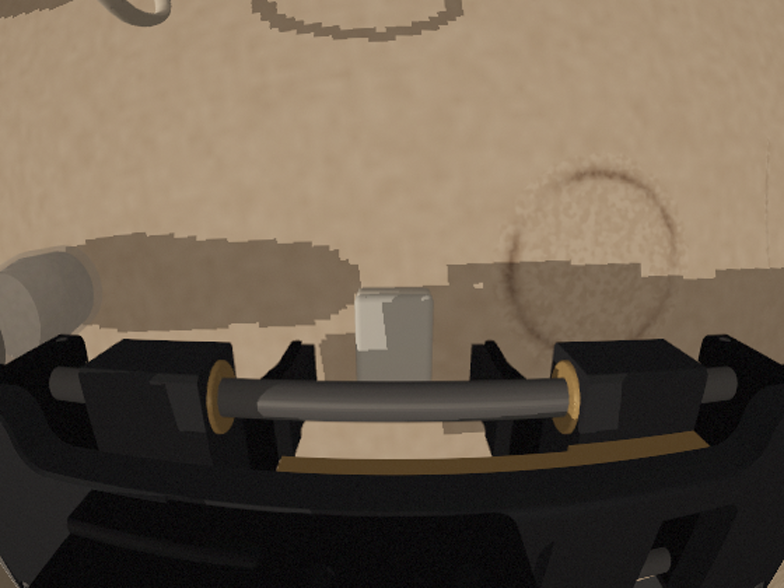

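move_arm(
  steps=[
    [6,0.05,0,0.45,0,0,0],
    [2.5,0,0,0,0,0,0],
    [2.5,0,0,0,0,0,0],
    [2.5,0,0,0,0,0,0],
    [2.5,0,0,0,0,0,0],
  ],
  force=22,
)

```text
time_s: 3.58
tool_pos: [0.4527, 0.1671, 0.03]
tool_rot: [-180.0, -0.0, -6.4]
force: [0.1, -0.3, -1.6]
grip_width: 0.0411
```

move_arm(
  steps=[
    [2.5,0,0,0,0,0,0],
    [2.5,0,0,0,0,0,0],
  ],
)

```text
time_s: 3.75
tool_pos: [0.4525, 0.167, 0.0297]
tool_rot: [-180.0, -0.0, -6.4]
force: [-0.5, 0.3, 0.1]
grip_width: 0.0292
```

```bash
python3 - <<'E'
from h import *
st();c=wrist();save("w3",c["img"],(220,180,350,300),5)
E
```

```text
{'time_s': 3.75, 'tool_pos': [0.4525, 0.167, 0.0297], 'tool_rot': [-179.9766, -0.0247, -6.37], 'force': [-0.5343, 0.2501, 0.1441], 'grip_width': 0.0292}
```

View pics/w3.png

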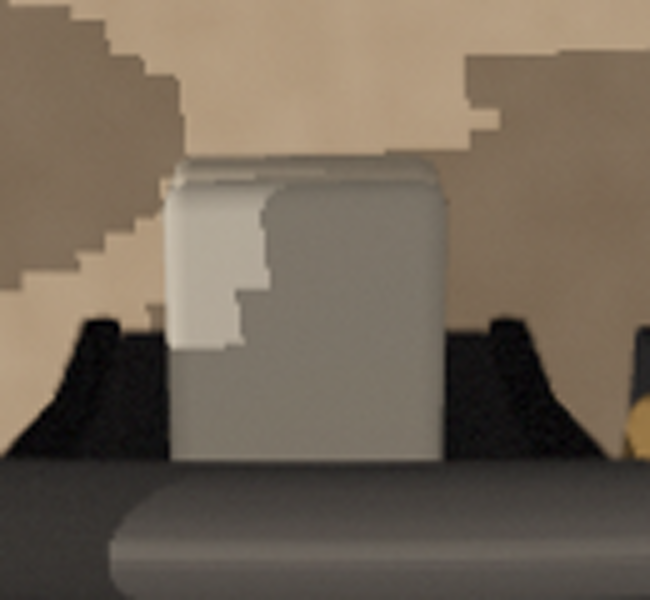

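move_arm(
  steps=[
    [3.6,0,0,0,0,0,0],
    [3.6,-0.1,0,0.1,0,0,0],
    [3.6,-0.12,0,0.1,0,0,0],
    [3.6,0,0,0,0,0,0],
  ],
)

```text
time_s: 4.13
tool_pos: [0.4496, 0.1671, 0.0271]
tool_rot: [180.0, 0.0, -6.4]
force: [0.7, 0.2, -0.8]
grip_width: 0.0354
```

move_arm(
  steps=[
    [3.6,0,0,0,0,0,0],
  ],
)

```text
time_s: 4.22
tool_pos: [0.45, 0.1672, 0.0273]
tool_rot: [180.0, 0.0, -6.4]
force: [-0.0, -0.2, -0.1]
grip_width: 0.0358
```

move_arm(
  steps=[
    [2.4,0,0,0,0,0,0],
    [2.4,0,0,0,0,0,0],
    [2.4,0,0,0,0,0,0],
    [2.4,0,0,0,0,0,0],
    [2.4,0,0,0,0,0,0],
  ],
  force=22,
)

```text
time_s: 4.63
tool_pos: [0.4502, 0.1672, 0.0275]
tool_rot: [-180.0, -0.0, -6.4]
force: [-0.3, -0.6, -0.7]
grip_width: 0.0273
```

```bash
python3 - <<'E'
from h import *
st()
# above front of dispenser, held back 0.1 m
s=np.array([.473,-.086]);y=np.radians(19.2);p=s-.12*np.array([np.cos(y),np.sin(y)]);print(p,np.linalg.norm(p))
p=s-.05*np.array([np.cos(y),np.sin(y)]);print(p,np.linalg.norm(p))
plan([p[0],p[1],.20],19.2,10,2.4)
E
```

```text
{'time_s': 4.6333, 'tool_pos': [0.4502, 0.1672, 0.0275], 'tool_rot': [-179.996, -0.0086, -6.3714], 'force': [-0.2938, -0.6406, -0.6862], 'grip_width': 0.0273}
[ 0.35967484 -0.125464  ] 0.3809293924591873
[ 0.42578118 -0.10244333] 0.43793178789592213
dyaw tot 25.6
[2.4, 0.06, 2.71, -1.73, 0.0, -0.0, -0.045]
[2.4, -0.06, 2.71, -1.73, 0.0, -0.0, -0.045]
[2.4, -0.19, 2.7, -1.73, 0.0, -0.0, -0.045]
[2.4, -0.31, 2.69, -1.73, 0.0, -0.0, -0.045]
[2.4, -0.43, 2.67, -1.73, 0.0, -0.0, -0.045]
[2.4, -0.54, 2.65, -1.73, 0.0, -0.0, -0.045]
[2.4, -0.66, 2.62, -1.73, 0.0, -0.0, -0.045]
[2.4, -0.78, 2.59, -1.73, 0.0, -0.0, -0.045]
[2.4, -0.89, 2.56, -1.73, 0.0, -0.0, -0.045]
[2.4, -1.01, 2.51, -1.73, 0.0, -0.0, -0.045]
```

move_arm(
  steps=[
    [2.4,0,0,-1,0,0,0],
    [2.4,0,0,-3.5,0,0,0],
    [2.4,0,1,-4.0,0,0,0],
    [2.4,0,2,-4,0,0,-0.05],
    [2.4,-0.2,2.7,-4,0,0,-0.05],
  ],
)

```text
time_s: 5.05
tool_pos: [0.444, 0.116, 0.1872]
tool_rot: [-180.0, -0.1, -0.4]
force: [0.1, 1.5, 0.4]
grip_width: 0.028
```

```bash
python3 - <<'E'
from h import *
st()
plan([.4258,-.1024,.21],19.2,8,2.4)
E
```

```text
{'time_s': 5.05, 'tool_pos': [0.444, 0.116, 0.1872], 'tool_rot': [-179.9508, -0.1079, -0.3793], 'force': [0.0725, 1.52, 0.3665], 'grip_width': 0.028}
dyaw tot 19.6
[2.4, -0.21, 2.73, -0.29, 0.0, -0.0, -0.043]
[2.4, -0.33, 2.72, -0.29, 0.0, -0.0, -0.043]
[2.4, -0.44, 2.7, -0.29, 0.0, -0.0, -0.043]
[2.4, -0.56, 2.68, -0.29, 0.0, -0.0, -0.043]
[2.4, -0.67, 2.66, -0.29, 0.0, -0.0, -0.043]
[2.4, -0.78, 2.62, -0.29, 0.0, -0.0, -0.043]
[2.4, -0.89, 2.59, -0.29, 0.0, -0.0, -0.043]
[2.4, -1.0, 2.55, -0.29, 0.0, -0.0, -0.043]
```

move_arm(
  steps=[
    [2.4,-0.21,2.73,-0.29,0,0,-0.043],
    [2.4,-0.33,2.72,-0.29,0,0,-0.043],
    [2.4,-0.44,2.7,-0.29,0,0,-0.043],
    [2.4,-0.56,2.68,-0.29,0,0,-0.043],
    [2.4,-0.67,2.66,-0.29,0,0,-0.043],
  ],
)

```text
time_s: 5.47
tool_pos: [0.4315, -0.0223, 0.1997]
tool_rot: [-180.0, -0.1, 11.8]
force: [-0.1, 0.7, -0.6]
grip_width: 0.028
```

move_arm(
  steps=[
    [2.4,-0.78,2.62,-0.29,0,0,-0.043],
    [2.4,-0.89,2.59,-0.29,0,0,-0.043],
    [2.4,-1.0,2.3,-0.29,0,0,-0.043],
    [2.4,0,0,0,0,0,0],
  ],
)

```text
time_s: 5.8
tool_pos: [0.4237, -0.1058, 0.2089]
tool_rot: [179.9, -0.1, 18.7]
force: [0.4, -0.7, 0.1]
grip_width: 0.0276
```

```bash
python3 - <<'E'
from h import *
st();c=wrist();np.save("W4.npy",c["W"]);cv2.imwrite("pics/w4raw.png",c["img"][:,:,::-1]);save("w4",c["img"],(150,60,410,255),3)
E
```

```text
{'time_s': 5.8, 'tool_pos': [0.4237, -0.1058, 0.2089], 'tool_rot': [179.9301, -0.1007, 18.7061], 'force': [0.3502, -0.6749, 0.057], 'grip_width': 0.0276}
```

View pics/w4.png

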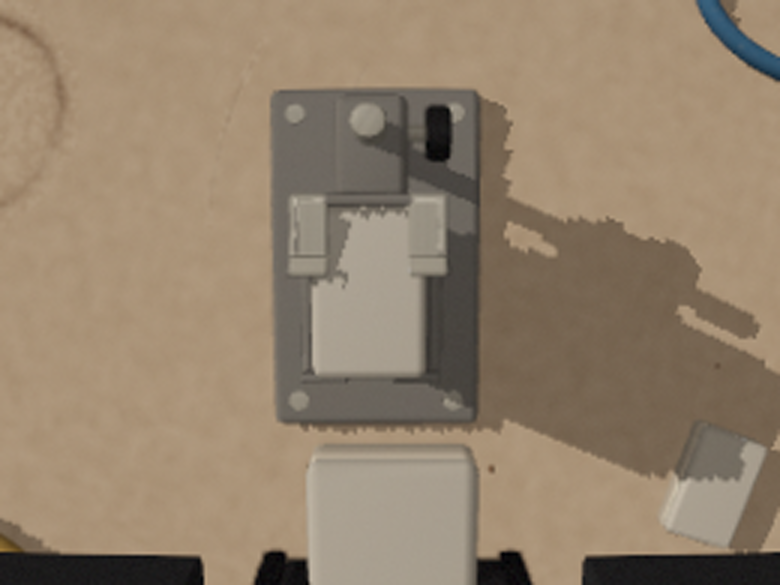

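```bash
python3 - <<'E'
from h import *
c=viewer.read_camera("wrist");c["img"]=cv2.imread("pics/w4raw.png")[:,:,::-1];c["W"]=np.load("W4.npy")
Z=lambda a:np.array(a,float)/3+[150,60]
B=wplane(c,Z([[272,90],[479,90],[478,422],[275,422]]),.010);print(B.round(4),B.mean(0).round(4))
for i in range(4): d=B[(i+1)%4]-B[i]; print(np.linalg.norm(d).round(4),np.degrees(np.arctan2(d[1],d[0])).round(1))
bc=B.mean(0)[:2]
y=np.radians(19);ex=np.array([np.cos(y),np.sin(y)]);ey=np.array([-ex[1],ex[0]])
def sf(P): return np.c_[(P[:,:2]-bc)@ex,(P[:,:2]-bc)@ey].round(4)*1000
for z in(.11,.114,.12): print("post",z,sf(wplane(c,Z([[367,119]]),z)))
for z in(.094,.1,.106,.112,.118): 
  P=wplane(c,Z([[312,330],[425,330],[369,377],[289,257],[446,257],[328,257],[411,257],[289,274],[446,274],[368,195]]),z);print(z,sf(P).tolist(), "w",np.linalg.norm(P[0]-P[1]).round(4))
print("cam",c["W"][:3,3])
ct,m=tab(c,Z([369,340]),z=.106,vmin=140,smax=50)
E
```

```text
[[ 0.517  -0.0316  0.01  ]
 [ 0.5394 -0.0984  0.01  ]
 [ 0.4297 -0.1365  0.01  ]
 [ 0.4066 -0.0684  0.01  ]] [ 0.4732 -0.0837  0.01  ]
0.0705 -71.5
0.1162 -160.8
0.0719 108.7
0.1164 18.4
post 0.11 [[38.1  0.3]]
post 0.114 [[37.8  0.2]]
post 0.12 [[37.2  0.1]]
0.094 [[-15.0, 15.4], [-15.2, -14.0], [-27.599999999999998, 0.7], [4.1000000000000005, 21.1], [3.8, -19.400000000000002], [4.0, 11.0], [3.8, -10.4], [-0.3, 21.1], [-0.6, -19.400000000000002], [19.900000000000002, 0.5]] w 0.0294
0.1 [[-14.3, 14.9], [-14.5, -13.799999999999999], [-26.599999999999998, 0.5], [4.4, 20.400000000000002], [4.1000000000000005, -19.099999999999998], [4.3, 10.6], [4.1000000000000005, -10.3], [0.1, 20.5], [-0.2, -19.099999999999998], [19.8, 0.4]] w 0.0287
0.106 [[-13.6, 14.4], [-13.799999999999999, -13.6], [-25.5, 0.4], [4.7, 19.8], [4.4, -18.700000000000003], [4.5, 10.200000000000001], [4.4, -10.200000000000001], [0.5, 19.900000000000002], [0.2, -18.8], [19.7, 0.3]] w 0.028
0.112 [[-12.8, 13.899999999999999], [-13.0, -13.4], [-24.5, 0.2], [5.0, 19.2], [4.7, -18.4], [4.8, 9.799999999999999], [4.7, -10.0], [0.9, 19.2], [0.6, -18.4], [19.599999999999998, 0.1]] w 0.0273
0.118 [[-12.1, 13.4], [-12.3, -13.2], [-23.5, 0.1], [5.3, 18.5], [5.0, -18.1], [5.1000000000000005, 9.4], [4.8999999999999995, -9.9], [1.2, 18.599999999999998], [1.0, -18.1], [19.5, -0.0]] w 0.0266
cam [ 0.48986973 -0.08355935  0.34637268]
k 2 area 1899 ctr [471.6 -86. ] size [44.4 31.7] yaw 18.0
```

```bash
python3 - <<'E'
from h import *
c=viewer.read_camera("wrist");c["W"]=np.load("W4.npy")
Z=lambda a:np.array(a,float)/3+[150,60]
P=wplane(c,Z([[308,500],[477,500],[392,458],[392,447]]),.1974)
y=np.radians(18.7);ex=np.array([np.cos(y),np.sin(y)]);ey=np.array([-ex[1],ex[0]])
t=np.array([.4237,-.1058])
print("held rel tcp",np.c_[(P[:,:2]-t)@ex,(P[:,:2]-t)@ey].round(4))
bc=np.array([.4732,-.0837]);o=bc-4.3e-3*ex+.3e-3*ey;print("origin",o)
for x in(-.0305,):
  print("tcp for tablet ctr -20:",o+x*ex)
E
```

```text
held rel tcp [[ 0.0242  0.0131]
 [ 0.0243 -0.0139]
 [ 0.0312 -0.0003]
 [ 0.033  -0.0003]]
origin [ 0.46903081 -0.08479447]
tcp for tablet ctr -20: [ 0.4401409  -0.09457317]
```

```bash
python3 - <<'E'
from h import *
plan([.4398,-.0944,.155],18.7,4,2.4)
E
```

```text
dyaw tot -0.3
[2.4, 0.41, -0.0, 1.32, -0.0, 0.0, 0.001]
[2.4, 0.41, -0.0, 1.32, -0.0, 0.0, 0.001]
[2.4, 0.41, -0.0, 1.32, -0.0, 0.0, 0.001]
[2.4, 0.41, -0.01, 1.32, -0.0, 0.0, 0.001]
```

move_arm(
  steps=[
    [2.4,0.55,0,1.0,0,0,0.001],
    [2.4,0.55,0,1.4,0,0,0.002],
    [2.4,0.54,0,1.4,0,0,0.002],
    [2.4,0,0,1.4,0,0,0],
    [2.4,0,0,0,0,0,0],
  ],
)

```text
time_s: 6.37
tool_pos: [0.438, -0.0934, 0.1522]
tool_rot: [-180.0, 0.3, 18.9]
force: [-0.6, -0.3, -0.2]
grip_width: 0.0276
```

```bash
python3 - <<'E'
from h import *
st();c=wrist();save("w5",c["img"],(150,100,410,295),3)
st()
y=np.radians(18.7);ex=np.array([np.cos(y),np.sin(y)]);ey=np.array([-ex[1],ex[0]])
d=env.get_obs()["tool_pos"][:2]-[.46903,-.08479];print(d@ex,d@ey)
E
```

```text
{'time_s': 6.3667, 'tool_pos': [0.438, -0.0934, 0.1522], 'tool_rot': [-179.9522, 0.3339, 18.9116], 'force': [-0.5918, -0.2986, -0.2247], 'grip_width': 0.0276}
{'time_s': 6.4167, 'tool_pos': [0.4386, -0.0938, 0.1536], 'tool_rot': [-179.9757, 0.2471, 18.8837], 'force': [0.8579, -0.4659, 0.4724], 'grip_width': 0.0277}
-0.031691156964311996 0.0012385595016882278
```

View pics/w5.png

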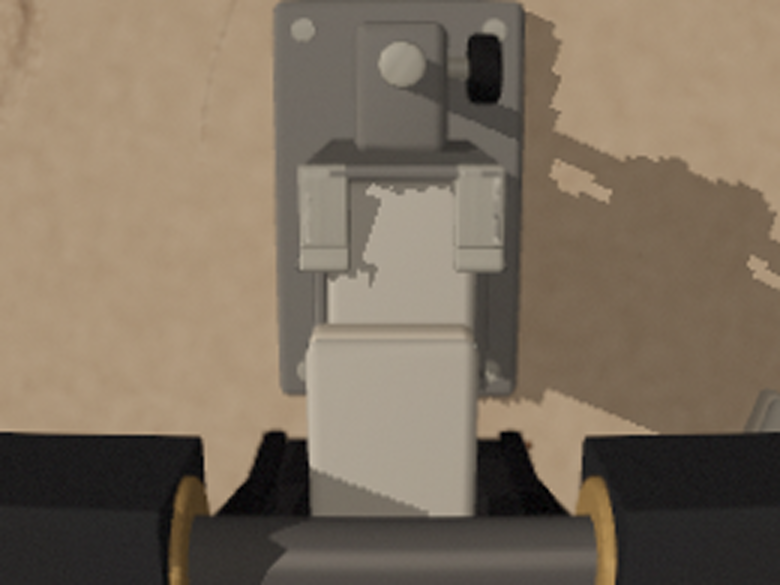

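move_arm(
  steps=[
    [2.4,0.1,0.17,0.4,0,0,0.003],
    [2.4,0,0,0.4,0,0,0],
    [2.4,0,0,0,0,0,0],
  ],
)

```text
time_s: 6.67
tool_pos: [0.4413, -0.0961, 0.1472]
tool_rot: [-180.0, 0.0, 18.6]
force: [0.5, 0.0, 0.9]
grip_width: 0.0274
```

move_arm(
  steps=[
    [2.4,0,0,0.3,0,0,0],
    [2.4,0,0,0,0,0,0],
  ],
)

```text
time_s: 6.83
tool_pos: [0.4412, -0.0962, 0.1443]
tool_rot: [-180.0, -0.0, 18.6]
force: [-0.1, 0.1, -1.2]
grip_width: 0.0277
```

move_arm(
  steps=[
    [2.4,0,0,0.3,0,0,0],
    [2.4,0,0,0,0,0,0],
  ],
)

```text
time_s: 7.0
tool_pos: [0.441, -0.0962, 0.1412]
tool_rot: [-180.0, 0.0, 18.6]
force: [-1.1, -0.1, -0.9]
grip_width: 0.0279
```

move_arm(
  steps=[
    [2.4,0,0,0.3,0,0,0],
    [2.4,0,0,0,0,0,0],
  ],
)

```text
time_s: 7.17
tool_pos: [0.4415, -0.0963, 0.1384]
tool_rot: [180.0, -0.0, 18.6]
force: [-0.1, -0.4, 1.7]
grip_width: 0.0281
```

move_arm(
  steps=[
    [2.4,0,0,0.2,0,0,0],
    [2.4,0,0,0,0,0,0],
  ],
)

```text
time_s: 7.33
tool_pos: [0.4415, -0.0962, 0.1365]
tool_rot: [180.0, -0.0, 18.6]
force: [-0.2, 0.1, 2.7]
grip_width: 0.0278
```

```bash
python3 - <<'E'
from h import *
st();c=wrist();save("w6",c["img"],(180,80,400,280),3.5)
st()
E
```

```text
{'time_s': 7.3333, 'tool_pos': [0.4415, -0.0962, 0.1365], 'tool_rot': [179.9916, -0.0319, 18.6078], 'force': [-0.1738, 0.1291, 2.7325], 'grip_width': 0.0278}
{'time_s': 7.3833, 'tool_pos': [0.4415, -0.0962, 0.1366], 'tool_rot': [179.9885, -0.0383, 18.6064], 'force': [0.1579, -0.2994, 2.0124], 'grip_width': 0.0278}
```

View pics/w6.png

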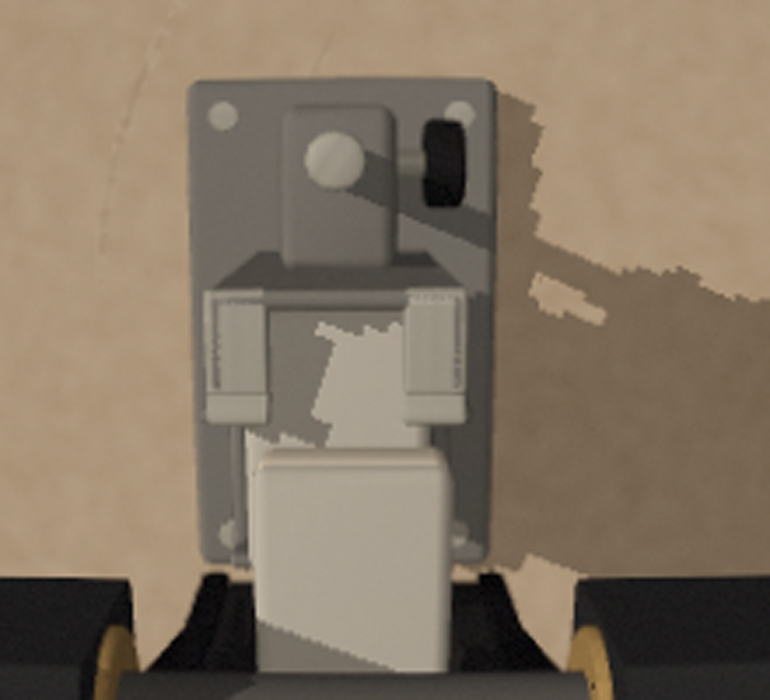

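move_arm(
  steps=[
    [2.4,0,0,-0.3,0,0,0],
    [2.4,0,-0.19,0,0,0,-0.002],
    [2.4,0,0,0,0,0,0],
    [2.4,0,0,0,0,0,0],
  ],
)

```text
time_s: 7.72
tool_pos: [0.4404, -0.0941, 0.1394]
tool_rot: [-180.0, 0.0, 18.7]
force: [-0.2, 0.4, 0.3]
grip_width: 0.0273
```

```bash
python3 - <<'E'
from h import *
F=[]
for i in range(3):
  c=wrist();F.append(env.get_obs()["force"]);
save("w7",c["img"],(180,80,400,280),3.5)
st();print(np.mean(F,0).round(2))
y=np.radians(18.7);ex=np.array([np.cos(y),np.sin(y)]);ey=np.array([-ex[1],ex[0]])
d=env.get_obs()["tool_pos"][:2]-[.46903,-.08479];print(d@ex,d@ey)
E
```

```text
{'time_s': 7.8667, 'tool_pos': [0.4405, -0.0943, 0.1394], 'tool_rot': [-179.9908, 0.0028, 18.7305], 'force': [0.0512, -0.149, 1.017], 'grip_width': 0.0277}
[-0.01  0.12  0.49]
-0.030047291841711718 0.00010972789510398483
```

View pics/w7.png

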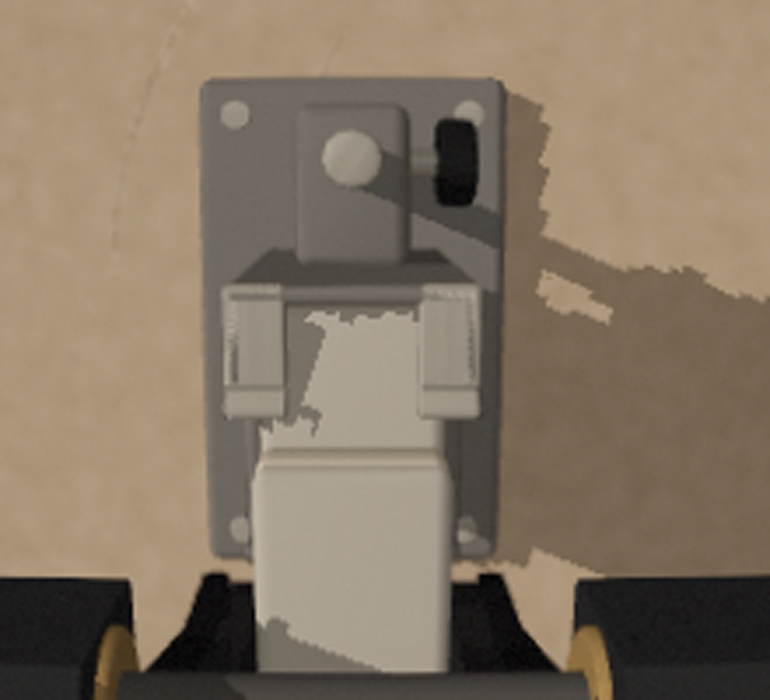

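move_arm(
  steps=[
    [2.4,0,0,0.15,0,0,0],
    [2.4,0,0,0,0,0,0],
  ],
)

```text
time_s: 8.03
tool_pos: [0.4406, -0.0943, 0.1379]
tool_rot: [-180.0, -0.0, 18.7]
force: [-0.4, -0.1, 2.5]
grip_width: 0.0279
```

```bash
cat >> h.py <<'E'
def fav(n=4):
    F=[]
    for i in range(n): viewer.read_camera("wrist");F.append(env.get_obs()["force"])
    print("F",np.mean(F,0).round(2));st()
E
python3 -c "
from h import *
fav()"
```

```text
F [-0.92  0.57  1.68]
{'time_s': 8.2333, 'tool_pos': [0.4406, -0.0944, 0.138], 'tool_rot': [-179.9936, -0.0024, 18.7253], 'force': [-1.7687, 0.7003, 1.6262], 'grip_width': 0.0276}
```

move_arm(
  steps=[
    [2.4,0,0,0.15,0,0,0],
    [2.4,0,0,0,0,0,0],
  ],
)

```text
time_s: 8.4
tool_pos: [0.4407, -0.0944, 0.1363]
tool_rot: [180.0, -0.0, 18.7]
force: [-1.0, 0.9, 2.1]
grip_width: 0.0278
```

```bash
python3 -c "
from h import *
fav()"
```

```text
F [-0.24  0.57  2.13]
{'time_s': 8.6, 'tool_pos': [0.4407, -0.0944, 0.1365], 'tool_rot': [179.9989, -0.0169, 18.7266], 'force': [-0.004, 0.6969, 1.7597], 'grip_width': 0.0277}
```

move_arm(
  steps=[
    [2.4,0,0,0.15,0,0,0],
    [2.4,0,0,0.15,0,0,0],
    [2.4,0,0,0,0,0,0],
  ],
)

```text
time_s: 8.85
tool_pos: [0.4407, -0.0944, 0.1332]
tool_rot: [180.0, -0.0, 18.7]
force: [0.2, 0.7, 2.4]
grip_width: 0.0279
```

```bash
python3 -c "
from h import *
fav()"
```

```text
F [-0.1  -0.03  2.74]
{'time_s': 9.05, 'tool_pos': [0.4407, -0.0944, 0.1335], 'tool_rot': [179.9949, -0.0179, 18.7245], 'force': [0.4352, -0.57, 2.395], 'grip_width': 0.0276}
```

move_arm(
  steps=[
    [2.4,0,0,0.3,0,0,0],
    [2.4,0,0,0.3,0,0,0],
    [2.4,0,0,0.3,0,0,0],
    [2.4,0,0,0.3,0,0,0],
    [2.4,0,0,0,0,0,0],
  ],
)

```text
time_s: 9.47
tool_pos: [0.4408, -0.0944, 0.121]
tool_rot: [180.0, -0.0, 18.7]
force: [-0.4, -0.0, 2.8]
grip_width: 0.0275
```

```bash
python3 -c "
from h import *
fav();c=wrist();save('w8',c['img'],(180,80,400,280),3.5)"
```

```text
F [0.09 0.48 3.45]
{'time_s': 9.6667, 'tool_pos': [0.4408, -0.0944, 0.1215], 'tool_rot': [179.9901, -0.0199, 18.7258], 'force': [0.1356, 0.3388, 3.3117], 'grip_width': 0.0276}
```

View pics/w8.png

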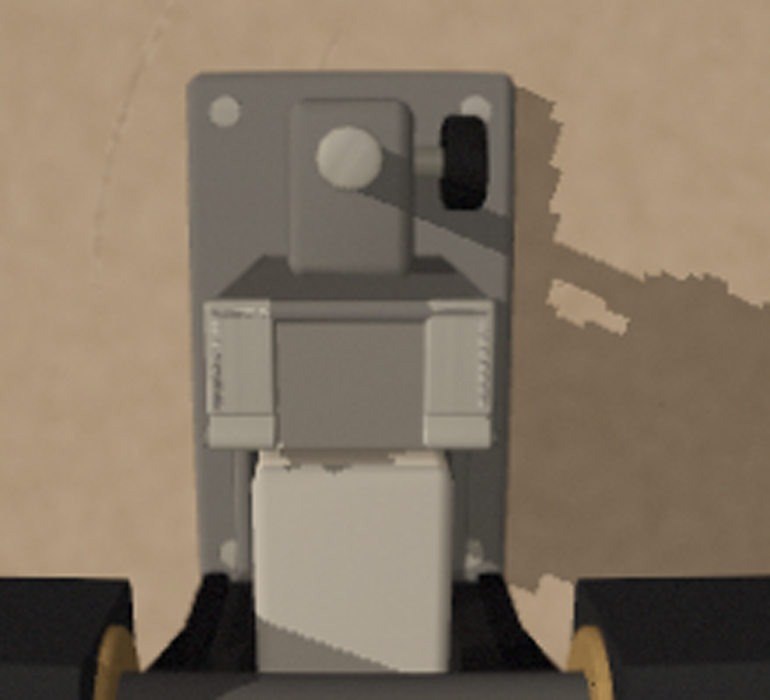

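move_arm(
  steps=[
    [2.4,0,0,0.05,0,0,0],
    [2.4,0.3,0,0,0,0,0],
    [2.4,0.3,0,0,0,0,0],
    [2.4,0,0,0,0,0,0],
  ],
)

```text
time_s: 10.05
tool_pos: [0.4465, -0.0924, 0.1208]
tool_rot: [180.0, 0.0, 18.7]
force: [-1.3, -0.5, 4.0]
grip_width: 0.0277
```

```bash
cat >> h.py <<'E'
def sfr():
    y=np.radians(18.7);ex=np.array([np.cos(y),np.sin(y)]);ey=np.array([-ex[1],ex[0]])
    o=env.get_obs();d=o["tool_pos"][:2]-[.46903,-.08479];f=o["force"]
    print("stand xy mm",(d@ex*1000).round(1),(d@ey*1000).round(1),"F along/across/up",round(f[:2]@ex,1),round(f[:2]@ey,1),round(f[2],1),"z",o["tool_pos"][2].round(4),"rot",np.round(o["tool_rot"],1),"t",o["time_s"],o["grip_width"])
E
python3 -c "
from h import *
sfr();fav(2);sfr()"
```

```text
stand xy mm -23.8 0.0 F along/across/up -1.4 -0.1 4.0 z 0.1208 rot [180.    0.   18.7] t 10.05 0.027655349661053305
F [-0.69  0.07  3.88]
{'time_s': 10.15, 'tool_pos': [0.4465, -0.0924, 0.1209], 'tool_rot': [179.9937, -0.0013, 18.7342], 'force': [-0.6259, 0.7436, 3.2294], 'grip_width': 0.0278}
stand xy mm -23.8 0.1 F along/across/up -0.4 0.9 3.2 z 0.1209 rot [180.   -0.   18.7] t 10.15 0.027841456816188017
```

move_arm(
  steps=[
    [2.4,0.25,0,0,0,0,0],
    [2.4,0.25,0,0,0,0,0],
    [2.4,0.2,0,0,0,0,0],
    [2.4,0,0,0,0,0,0],
  ],
)

```text
time_s: 10.48
tool_pos: [0.4533, -0.0901, 0.1209]
tool_rot: [180.0, -0.0, 18.7]
force: [-0.4, -0.2, 3.4]
grip_width: 0.0277
```

```bash
python3 -c "
from h import *
sfr();fav(2);sfr()
c=wrist();save('w9',c['img'],(180,80,400,280),3.5)"
```

```text
stand xy mm -16.6 0.0 F along/across/up -0.4 -0.0 3.4 z 0.1209 rot [180.   -0.   18.7] t 10.4833 0.027732487606114027
F [-0.39  0.28  4.12]
{'time_s': 10.5833, 'tool_pos': [0.4533, -0.0901, 0.121], 'tool_rot': [179.9899, -0.0349, 18.7318], 'force': [-0.4253, 0.0858, 3.73], 'grip_width': 0.0276}
stand xy mm -16.6 0.0 F along/across/up -0.4 0.2 3.7 z 0.121 rot [180.   -0.   18.7] t 10.5833 0.027643509854341098
```

View pics/w9.png

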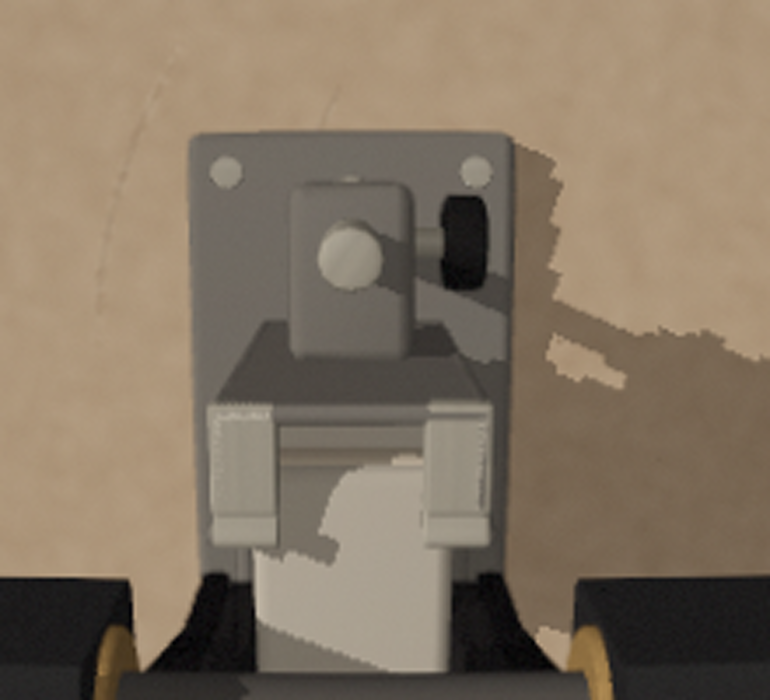

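move_arm(
  steps=[
    [2.4,0.25,0,0,0,0,0],
    [2.4,0.2,0,0,0,0,0],
    [2.4,0.05,0,0,0,0,0],
    [2.4,0,0,0,0,0,0],
  ],
)

```text
time_s: 10.97
tool_pos: [0.4578, -0.0886, 0.1209]
tool_rot: [180.0, 0.0, 18.7]
force: [-0.5, -0.7, 3.8]
grip_width: 0.0276
```

```bash
python3 -c "
from h import *
sfr();fav(2);sfr()"
```

```text
stand xy mm -11.8 0.0 F along/across/up -0.7 -0.5 3.8 z 0.1209 rot [180.    0.   18.7] t 10.9667 0.02760993022328811
F [-0.66 -0.23  3.75]
{'time_s': 11.0667, 'tool_pos': [0.4578, -0.0886, 0.1209], 'tool_rot': [179.9997, -0.0165, 18.7253], 'force': [-0.6018, 0.0253, 3.7714], 'grip_width': 0.0278}
stand xy mm -11.9 0.0 F along/across/up -0.6 0.2 3.8 z 0.1209 rot [180.   -0.   18.7] t 11.0667 0.02776833910230248
```

move_arm(
  steps=[
    [2.4,0.05,0,0,0,0,0],
    [2.4,0.05,0,0,0,0,0],
    [2.4,0,0,0,0,0,0],
  ],
)

```text
time_s: 11.32
tool_pos: [0.4586, -0.0883, 0.1209]
tool_rot: [-180.0, 0.0, 18.7]
force: [-1.4, -0.2, 3.5]
grip_width: 0.028
```

```bash
python3 -c "
from h import *
sfr();fav(2);sfr()"
```

```text
stand xy mm -11.1 -0.0 F along/across/up -1.4 0.3 3.5 z 0.1209 rot [-180.     0.    18.7] t 11.3167 0.02800068402072626
F [-1.01 -0.43  3.51]
{'time_s': 11.4167, 'tool_pos': [0.4586, -0.0884, 0.1209], 'tool_rot': [-179.9987, 0.0019, 18.7186], 'force': [-1.383, -0.3193, 3.5094], 'grip_width': 0.0277}
stand xy mm -11.1 -0.0 F along/across/up -1.4 0.1 3.5 z 0.1209 rot [-180.     0.    18.7] t 11.4167 0.027696623893139552
```

move_arm(
  steps=[
    [2.4,0.05,0,0,0,0,0],
    [2.4,0.05,0,0,0,0,0],
    [2.4,0,0,0,0,0,0],
  ],
)

```text
time_s: 11.67
tool_pos: [0.4597, -0.088, 0.121]
tool_rot: [180.0, -0.0, 18.7]
force: [-1.0, -0.7, 3.3]
grip_width: 0.0276
```

```bash
python3 -c "
from h import *
fav(2);sfr()
c=wrist();save('w10',c['img'],(180,80,400,280),3.5)"
```

```text
F [-1.81 -0.47  3.89]
{'time_s': 11.7667, 'tool_pos': [0.4596, -0.088, 0.121], 'tool_rot': [179.9998, -0.0126, 18.7257], 'force': [-1.7943, -0.6861, 4.1464], 'grip_width': 0.0279}
stand xy mm -9.9 0.0 F along/across/up -1.9 -0.1 4.1 z 0.121 rot [180.   -0.   18.7] t 11.7667 0.027860016086806803
```

View pics/w10.png

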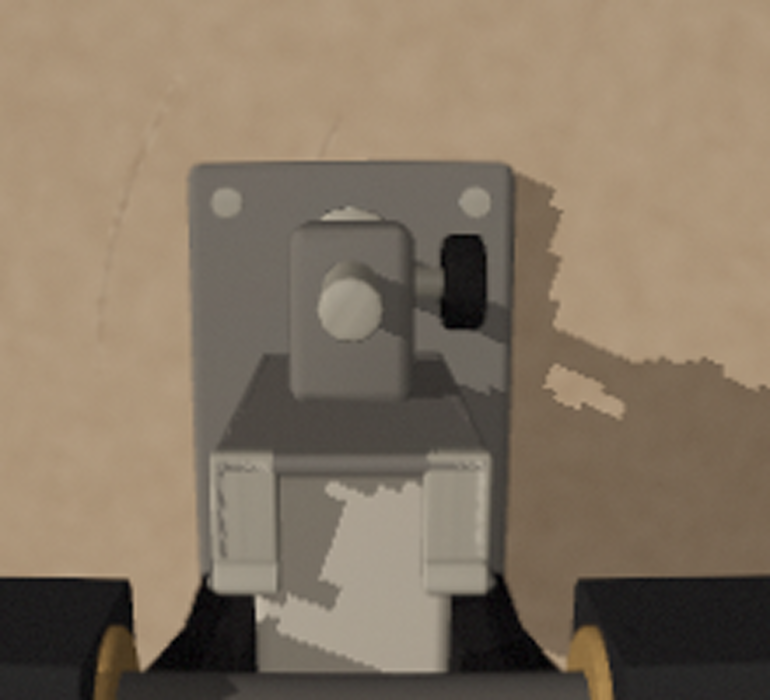

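move_arm(
  steps=[
    [2.4,0.05,0,0,0,0,0],
    [2.4,0,0,0,0,0,0],
  ],
)

```text
time_s: 11.98
tool_pos: [0.4601, -0.0878, 0.1209]
tool_rot: [180.0, -0.0, 18.7]
force: [-2.6, -0.0, 3.1]
grip_width: 0.0278
```

```bash
python3 -c "
from h import *
fav(2);sfr()"
```

```text
F [-1.94 -0.65  3.89]
{'time_s': 12.0833, 'tool_pos': [0.4601, -0.0878, 0.1209], 'tool_rot': [179.9984, -0.0073, 18.7256], 'force': [-2.3906, -0.8908, 4.2477], 'grip_width': 0.0284}
stand xy mm -9.4 -0.0 F along/across/up -2.6 -0.1 4.2 z 0.1209 rot [180.   -0.   18.7] t 12.0833 0.028356327058377203
```

move_arm(
  steps=[
    [2.4,0.05,0,0,0,0,0],
    [2.4,0,0,0,0,0,0],
  ],
)

```text
time_s: 12.25
tool_pos: [0.4604, -0.0877, 0.1209]
tool_rot: [-180.0, 0.0, 18.7]
force: [-2.3, -0.4, 4.7]
grip_width: 0.028
```

```bash
python3 -c "
from h import *
fav(2);sfr()"
```

```text
F [-2.58 -1.23  4.46]
{'time_s': 12.35, 'tool_pos': [0.4604, -0.0877, 0.1209], 'tool_rot': [-179.9951, 0.0137, 18.723], 'force': [-2.8974, -0.9622, 4.0766], 'grip_width': 0.0278}
stand xy mm -9.1 0.0 F along/across/up -3.1 0.0 4.1 z 0.1209 rot [-180.     0.    18.7] t 12.35 0.02777348460671796
```

move_arm(
  steps=[
    [2.4,0.06,0,0,0,0,0],
    [2.4,0,0,0,0,0,0],
  ],
)

```text
time_s: 12.52
tool_pos: [0.4604, -0.0877, 0.1207]
tool_rot: [-180.0, 0.1, 18.7]
force: [-4.9, -2.4, 5.1]
grip_width: 0.0278
```

```bash
python3 -c "
from h import *
fav(2);sfr()"
```

```text
F [-4.61 -1.17  5.32]
{'time_s': 12.6167, 'tool_pos': [0.4605, -0.0877, 0.1207], 'tool_rot': [-179.9826, 0.0785, 18.7145], 'force': [-4.6255, -1.1052, 5.1537], 'grip_width': 0.0279}
stand xy mm -9.1 -0.0 F along/across/up -4.7 0.4 5.2 z 0.1207 rot [-1.80e+02  1.00e-01  1.87e+01] t 12.6167 0.027899912212393047
```

move_arm(
  steps=[
    [2.4,0.06,0,0,0,0,0],
    [2.4,0,0,0,0,0,0],
  ],
)

```text
time_s: 12.78
tool_pos: [0.4605, -0.0877, 0.1206]
tool_rot: [-180.0, 0.2, 18.7]
force: [-5.9, -2.6, 5.9]
grip_width: 0.0278
```

```bash
python3 -c "
from h import *
fav(2);sfr()
c=wrist();save('w11',c['img'],(180,80,400,280),3.5)"
```

```text
F [-6.28 -2.42  5.76]
{'time_s': 12.8833, 'tool_pos': [0.4605, -0.0877, 0.1206], 'tool_rot': [-179.9659, 0.149, 18.7085], 'force': [-6.678, -1.9702, 6.2327], 'grip_width': 0.0273}
stand xy mm -9.0 0.0 F along/across/up -7.0 0.3 6.2 z 0.1206 rot [-1.80e+02  1.00e-01  1.87e+01] t 12.8833 0.027309707625340005
```

View pics/w11.png

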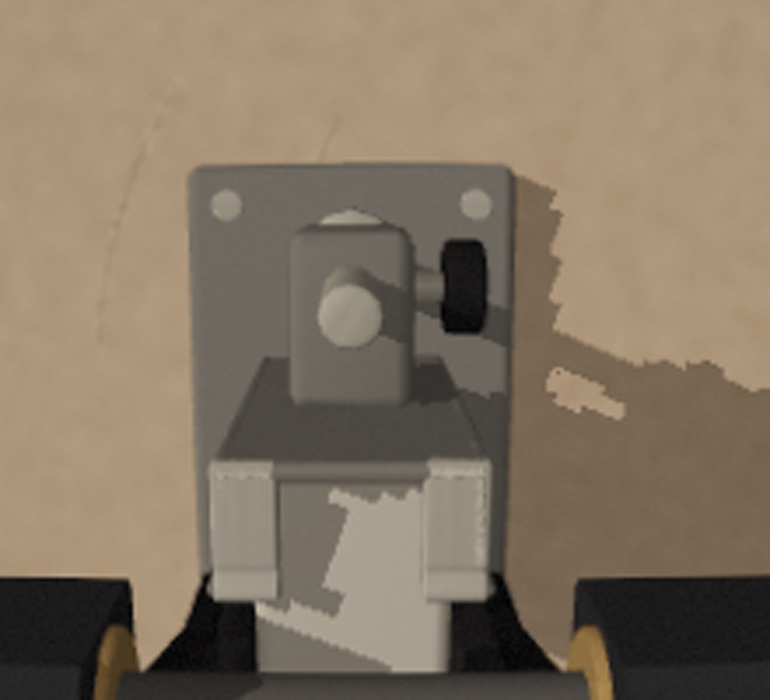

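move_arm(
  steps=[
    [2.4,-0.1,0,0,0,0,0],
    [3.8,0,0,0,0,0,0],
    [3.8,0,0,0,0,0,0],
    [3.8,0,0,0,0,0,0],
    [3.8,0,0,0,0,0,0],
  ],
)

```text
time_s: 13.35
tool_pos: [0.4612, -0.0872, 0.1209]
tool_rot: [180.0, -0.1, 18.7]
force: [0.4, -0.7, -0.4]
grip_width: 0.037
```

```bash
python3 -c "
from h import *
fav(2);sfr()
c=wrist();save('w12',c['img'],(180,80,400,280),3.5)"
```

```text
F [0.21 0.31 0.06]
{'time_s': 13.45, 'tool_pos': [0.461, -0.0874, 0.1209], 'tool_rot': [179.9934, -0.0367, 18.7385], 'force': [0.6065, 0.869, 0.8468], 'grip_width': 0.0374}
stand xy mm -8.5 0.1 F along/across/up 0.9 0.6 0.8 z 0.1209 rot [180.   -0.   18.7] t 13.45 0.03741613772350566
```

View pics/w12.png

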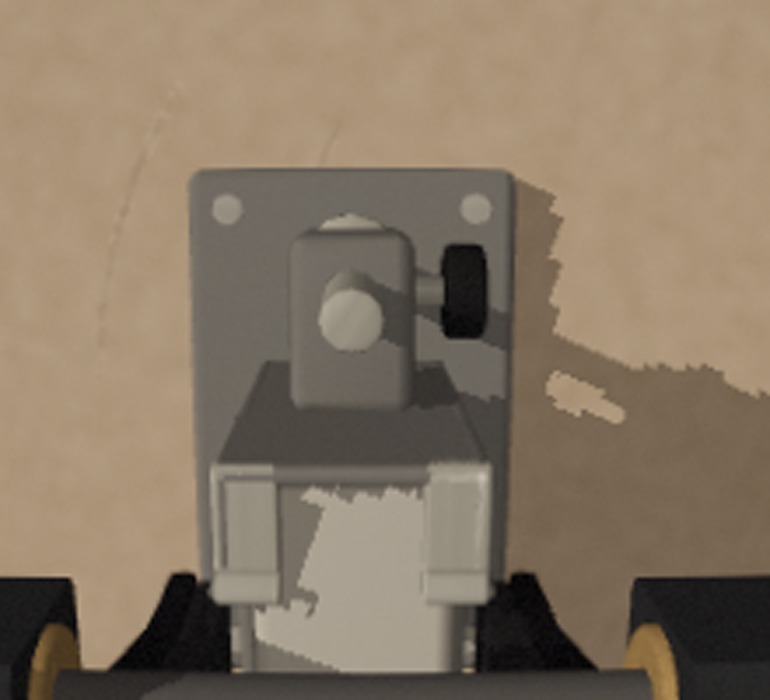

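move_arm(
  steps=[
    [3.8,-0.1,0,-1.5,0,0,0],
    [5,-0.2,0,-3,0,0,0],
    [6,-0.5,0,-3.5,0,0,0],
    [6,-1,0.5,-1.5,0,0,0],
    [6,-1,1.5,0,0,0,0],
  ],
)

```text
time_s: 13.92
tool_pos: [0.4429, -0.1143, 0.2198]
tool_rot: [180.0, -0.4, 18.9]
force: [0.1, -0.5, 0.1]
grip_width: 0.0559
```

```bash
python3 - <<'E'
from h import *
st();c=wrist();save("w13",c["img"],(130,40,530,290),2)
cv2.imwrite("pics/w13raw.png",c["img"][:,:,::-1]);np.save("W13.npy",c["W"])
E
```

```text
{'time_s': 13.9167, 'tool_pos': [0.4429, -0.1143, 0.2198], 'tool_rot': [179.9597, -0.4198, 18.9268], 'force': [0.1251, -0.5096, 0.0763], 'grip_width': 0.0559}
```

View pics/w13.png

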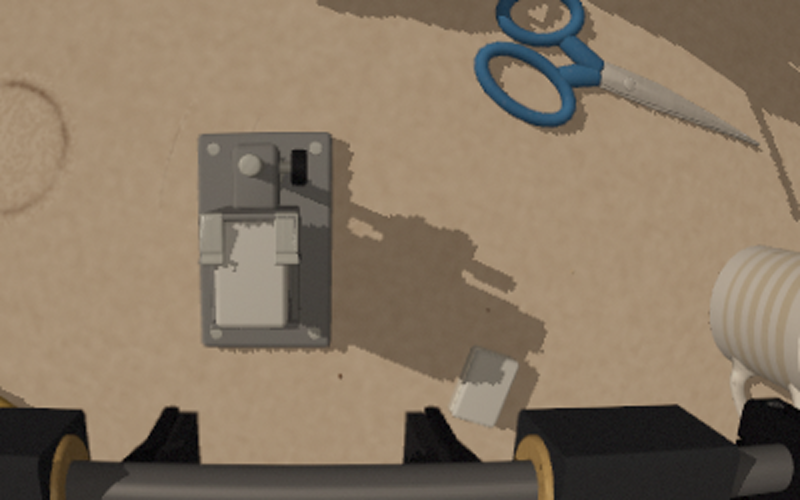

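```bash
python3 - <<'E'
from h import *
c=viewer.read_camera("wrist");c["img"]=cv2.imread("pics/w13raw.png")[:,:,::-1];c["W"]=np.load("W13.npy")
save("b",c["img"],(345,205,400,260),10)
q=np.array([[473,347],[518,361],[497,424],[451,412]])/2+[130,40]
P=wplane(c,q,.016);print(P.round(4),P.mean(0).round(4))
E
```

```text
[[ 0.4566 -0.2108  0.016 ]
 [ 0.4578 -0.2395  0.016 ]
 [ 0.4189 -0.2431  0.016 ]
 [ 0.4172 -0.2136  0.016 ]] [ 0.4376 -0.2267  0.016 ]
```

View pics/b.png

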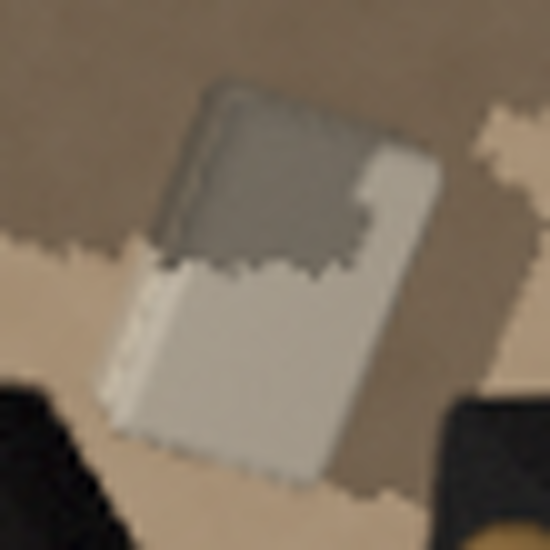

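```bash
python3 - <<'E'
from h import *
c=viewer.read_camera("wrist");c["W"]=np.load("W13.npy")
q=np.array([[233,92],[440,155],[320,485],[132,428]])/10+[345,205]
P=wplane(c,q,.016);b=P.mean(0);print(P.round(4),b.round(4))
for i in range(4): d=P[(i+1)%4]-P[i]; print(np.linalg.norm(d).round(4),np.degrees(np.arctan2(d[1],d[0])).round(1))
st();plan([b[0]-.04,b[1],.20],3,5,6)
E
```

```text
[[ 0.4566 -0.2131  0.016 ]
 [ 0.4578 -0.2395  0.016 ]
 [ 0.4167 -0.2421  0.016 ]
 [ 0.4162 -0.2175  0.016 ]] [ 0.4368 -0.228   0.016 ]
0.0264 -87.3
0.0412 -176.4
0.0246 91.1
0.0406 6.2
{'time_s': 14.0667, 'tool_pos': [0.4406, -0.1163, 0.2162], 'tool_rot': [-179.9683, -0.0885, 18.5842], 'force': [-0.8318, 1.6982, -0.2404], 'grip_width': 0.059}
dyaw tot -15.6
[6, -1.54, 1.84, 0.32, -0.0, 0.0, 0.054]
[6, -1.44, 1.92, 0.32, -0.0, 0.0, 0.054]
[6, -1.33, 2.0, 0.32, -0.0, 0.0, 0.054]
[6, -1.22, 2.07, 0.32, -0.0, 0.0, 0.054]
[6, -1.11, 2.13, 0.32, -0.0, 0.0, 0.054]
```

move_arm(
  steps=[
    [6,-1.54,1.84,0.3,0,0,0.054],
    [6,-1.44,1.92,0.3,0,0,0.054],
    [6,-1.33,2.0,0.3,0,0,0.054],
    [6,-1.22,2.07,0.3,0,0,0.054],
    [6,-1.11,2.13,0.3,0,0,0.054],
  ],
)

```text
time_s: 14.48
tool_pos: [0.3969, -0.2273, 0.2]
tool_rot: [-180.0, 0.1, 3.2]
force: [-0.1, 0.2, 0.1]
grip_width: 0.0603
```

move_arm(
  steps=[
    [6,0,0,0,0,0,0],
    [6,0,0,0,0,0,0],
  ],
)

```text
time_s: 14.65
tool_pos: [0.3968, -0.2275, 0.2002]
tool_rot: [-180.0, 0.1, 3.2]
force: [-0.1, 0.8, 0.2]
grip_width: 0.0598
```

```bash
python3 - <<'E'
from h import *
st();c=wrist();st();save("w14",c["img"],None,1.2);save("b2",c["img"],(240,140,340,240),7)
cv2.imwrite("pics/w14raw.png",c["img"][:,:,::-1]);np.save("W14.npy",c["W"])
E
```

```text
{'time_s': 14.65, 'tool_pos': [0.3968, -0.2275, 0.2002], 'tool_rot': [-179.9641, 0.0676, 3.1503], 'force': [-0.0802, 0.7798, 0.1846], 'grip_width': 0.0598}
{'time_s': 14.7, 'tool_pos': [0.3974, -0.2265, 0.2004], 'tool_rot': [-179.9586, 0.0474, 3.2865], 'force': [0.5862, 0.4732, 0.4674], 'grip_width': 0.06}
```

View pics/b2.png

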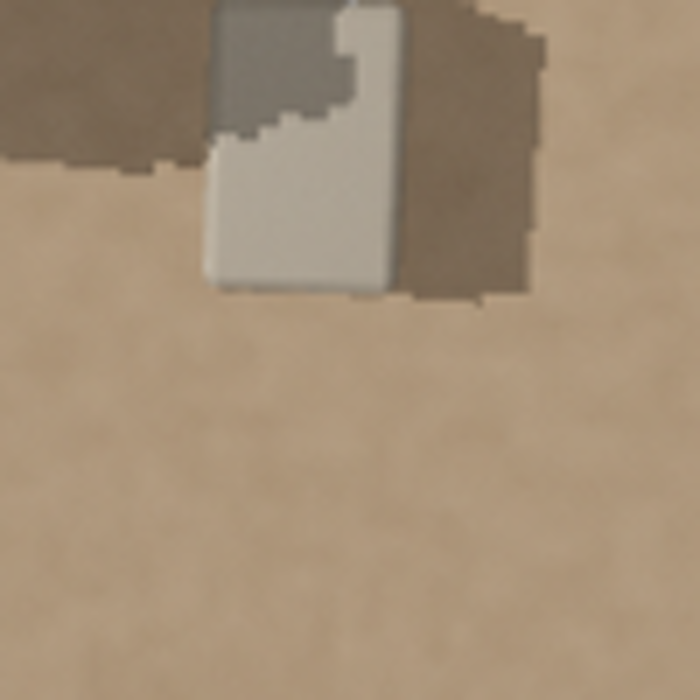

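View pics/w14.png

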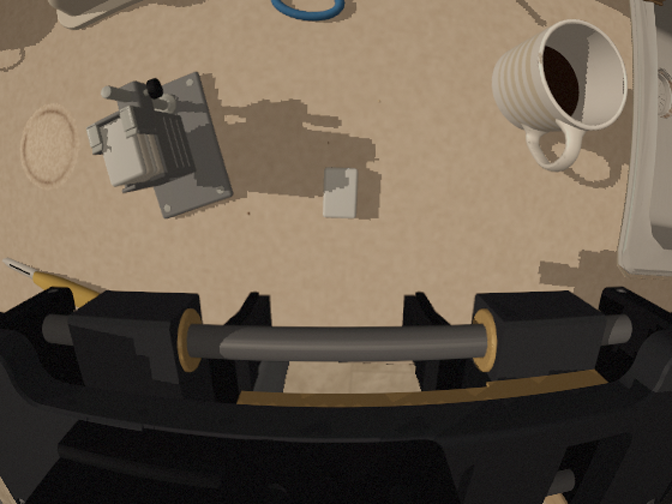

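```bash
python3 - <<'E'
from h import *
c=viewer.read_camera("wrist");c["W"]=np.load("W14.npy")
q=np.array([[213,3],[405,3],[390,290],[206,286]])/7+[240,140]
P=wplane(c,q,.016);b=P.mean(0);print(P.round(4),b.round(4))
for i in range(4): d=P[(i+1)%4]-P[i]; print(np.linalg.norm(d).round(4),np.degrees(np.arctan2(d[1],d[0])).round(1))
y=np.radians(4.8);t=b[:2]-.0103*np.array([np.cos(y),np.sin(y)]);print(t)
st();plan([*t,.06],4.8,5,6)
E
```

```text
[[ 0.4554 -0.2144  0.016 ]
 [ 0.4569 -0.2413  0.016 ]
 [ 0.4159 -0.2418  0.016 ]
 [ 0.415  -0.2155  0.016 ]] [ 0.4358 -0.2282  0.016 ]
0.0269 -86.7
0.0411 -179.4
0.0263 92.0
0.0404 1.5
[ 0.42553076 -0.22910096]
{'time_s': 14.75, 'tool_pos': [0.3977, -0.2261, 0.2005], 'tool_rot': [-179.9686, 0.0395, 3.37], 'force': [0.4626, 0.3911, 0.3516], 'grip_width': 0.06}
dyaw tot 1.4
[6, 0.55, 0.1, 2.81, -0.0, -0.0, -0.005]
[6, 0.55, 0.1, 2.81, -0.0, -0.0, -0.005]
[6, 0.55, 0.1, 2.81, -0.0, -0.0, -0.005]
[6, 0.55, 0.1, 2.81, -0.0, -0.0, -0.005]
[6, 0.55, 0.11, 2.81, -0.0, -0.0, -0.005]
```

move_arm(
  steps=[
    [6,0.55,0.1,2.81,0,0,0.006],
    [6,0.55,0.1,2.81,0,0,0.006],
    [6,0.55,0.1,2.81,0,0,0.006],
    [6,0.55,0.1,2.81,0,0,0.005],
    [6,0.55,0.05,2.4,0,0,0.005],
  ],
)

```text
time_s: 15.17
tool_pos: [0.4255, -0.2288, 0.0624]
tool_rot: [-180.0, 0.1, 1.8]
force: [0.5, 1.3, 0.6]
grip_width: 0.0603
```

move_arm(
  steps=[
    [6,0,0,0.6,0,0,0],
    [6,0,0,0,0,0,0],
    [6,0,0,0,0,0,0],
  ],
)

```text
time_s: 15.42
tool_pos: [0.4252, -0.2303, 0.0589]
tool_rot: [180.0, 0.0, 1.7]
force: [-0.6, 0.1, 1.3]
grip_width: 0.0598
```

```bash
python3 - <<'E'
from h import *
st();c=wrist();st();save("b3",c["img"],(180,130,390,300),3.5)
cv2.imwrite("pics/w15raw.png",c["img"][:,:,::-1]);np.save("W15.npy",c["W"])
E
```

```text
{'time_s': 15.4167, 'tool_pos': [0.4252, -0.2303, 0.0589], 'tool_rot': [179.9917, 0.0252, 1.7239], 'force': [-0.5713, 0.0791, 1.2672], 'grip_width': 0.0598}
{'time_s': 15.4667, 'tool_pos': [0.4258, -0.2306, 0.0596], 'tool_rot': [179.9948, -0.0897, 1.7029], 'force': [0.4094, -0.3781, 0.7368], 'grip_width': 0.0598}
```

View pics/b3.png

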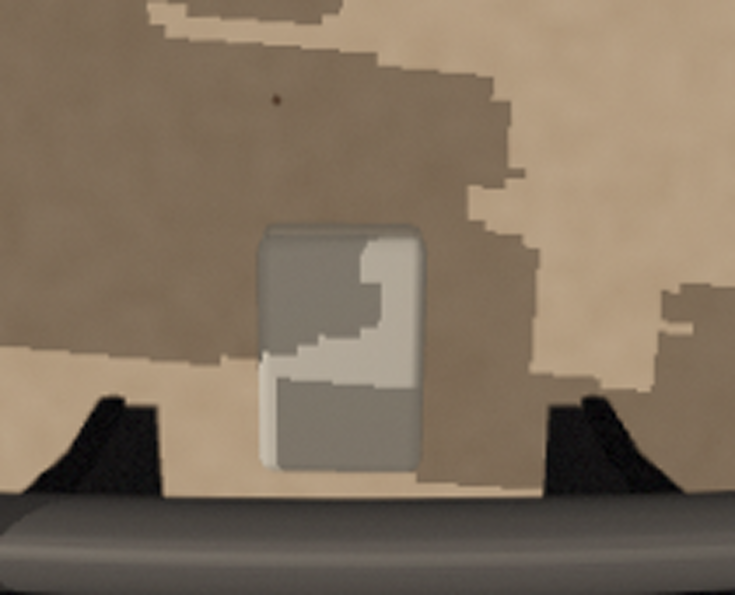

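```bash
python3 - <<'E'
from h import *
c=viewer.read_camera("wrist");c["W"]=np.load("W15.npy")
Z=lambda a:np.array(a,float)/3.5+[180,130]
P=wplane(c,Z([[268,238],[423,238],[420,470],[274,470],[345,232]]),.016);b=P[:4].mean(0);print(P.round(4),b.round(4))
st()
E
```

```text
[[ 0.4565 -0.216   0.016 ]
 [ 0.4572 -0.2412  0.016 ]
 [ 0.4164 -0.2426  0.016 ]
 [ 0.4156 -0.2174  0.016 ]
 [ 0.4578 -0.2285  0.016 ]] [ 0.4364 -0.2293  0.016 ]
{'time_s': 15.5167, 'tool_pos': [0.4261, -0.2308, 0.06], 'tool_rot': [-179.9985, -0.1604, 1.6898], 'force': [0.1977, -0.7468, -0.3259], 'grip_width': 0.0598}
```

move_arm(
  steps=[
    [6,0,-0.1,1.3,0,0,0],
    [5,0,0,1.3,0,0,0],
    [4.5,0,0,0.6,0,0,0],
    [4,0,0,0,0,0,0],
    [4,0,0,0,0,0,0],
  ],
)

```text
time_s: 15.93
tool_pos: [0.4254, -0.2299, 0.0274]
tool_rot: [-180.0, -0.1, 1.6]
force: [0.0, -0.0, 0.6]
grip_width: 0.0431
```

move_arm(
  steps=[
    [4,0,0,0,0,0,0],
  ],
)

```text
time_s: 16.02
tool_pos: [0.4256, -0.23, 0.0275]
tool_rot: [180.0, -0.1, 1.6]
force: [0.2, 0.3, -0.2]
grip_width: 0.0414
```

Good height (27.5 mm). Close.

move_arm(
  steps=[
    [2.4,0,0,0,0,0,0],
    [2.4,0,0,0,0,0,0],
    [2.4,0,0,0,0,0,0],
    [2.4,0,0,0,0,0,0],
    [2.4,0,0,0,0,0,0],
  ],
  force=22,
)

```text
time_s: 16.43
tool_pos: [0.4252, -0.2298, 0.0269]
tool_rot: [-180.0, -0.0, 1.7]
force: [-0.8, 1.1, 4.1]
grip_width: 0.028
```

move_arm(
  steps=[
    [2.4,0,0,0,0,0,0],
    [2.4,0,0,-0.8,0,0,0],
    [2.4,0,0,-3.5,0,0,0],
    [2.4,0,0,-4.0,0,0,0],
    [2.4,0,0,-4,0,0,0],
  ],
)

```text
time_s: 16.85
tool_pos: [0.4236, -0.2302, 0.1504]
tool_rot: [179.9, 0.2, 1.6]
force: [0.5, 1.3, -0.6]
grip_width: 0.0282
```

```bash
python3 - <<'E'
from h import *
st()
y=np.radians(18.7);ex=np.array([np.cos(y),np.sin(y)]);p=np.array([.46903,-.08479])-.05*ex;print(p)
plan([*p,.205],18.7,7,2.4)
E
```

```text
{'time_s': 16.85, 'tool_pos': [0.4236, -0.2302, 0.1504], 'tool_rot': [179.9456, 0.1703, 1.5655], 'force': [0.5026, 1.3383, -0.6385], 'grip_width': 0.0282}
[ 0.42166949 -0.10082065]
dyaw tot 17.1
[2.4, 0.02, -1.85, -0.78, -0.0, 0.0, -0.043]
[2.4, 0.1, -1.84, -0.78, -0.0, 0.0, -0.043]
[2.4, 0.18, -1.84, -0.78, -0.0, 0.0, -0.043]
[2.4, 0.26, -1.83, -0.78, -0.0, 0.0, -0.043]
[2.4, 0.34, -1.82, -0.78, -0.0, 0.0, -0.043]
[2.4, 0.41, -1.8, -0.78, -0.0, 0.0, -0.043]
[2.4, 0.49, -1.78, -0.78, -0.0, 0.0, -0.043]
```

move_arm(
  steps=[
    [2.4,0.02,-1.85,-0.9,0,0,-0.043],
    [2.4,0.1,-1.84,-0.8,0,0,-0.043],
    [2.4,0.18,-1.84,-0.8,0,0,-0.043],
    [2.4,0.26,-1.83,-0.8,0,0,-0.043],
    [2.4,0.34,-1.82,-0.8,0,0,-0.043],
  ],
)

```text
time_s: 17.27
tool_pos: [0.423, -0.1368, 0.1912]
tool_rot: [-180.0, -0.0, 14.0]
force: [1.1, -0.1, -0.6]
grip_width: 0.0274
```

move_arm(
  steps=[
    [2.4,0.41,-1.8,-0.6,0,0,-0.043],
    [2.4,0.49,-1.78,-0.6,0,0,-0.043],
    [2.4,0,0,0,0,0,0],
    [2.4,0,0,0,0,0,0],
  ],
)

```text
time_s: 17.6
tool_pos: [0.4227, -0.1001, 0.2028]
tool_rot: [180.0, -0.0, 19.0]
force: [-0.3, -0.9, -0.7]
grip_width: 0.0279
```

```bash
python3 - <<'E'
from h import *
st();c=wrist();st();sfr();save("w16",c["img"],(150,60,410,255),3);np.save("W16.npy",c["W"])
E
```

```text
{'time_s': 17.6, 'tool_pos': [0.4227, -0.1001, 0.2028], 'tool_rot': [179.983, -0.0445, 18.9714], 'force': [-0.2858, -0.9119, -0.7387], 'grip_width': 0.0279}
{'time_s': 17.65, 'tool_pos': [0.4225, -0.101, 0.2025], 'tool_rot': [179.9776, -0.0084, 18.8614], 'force': [-1.3472, 0.4583, -1.4133], 'grip_width': 0.028}
stand xy mm -49.3 -0.5 F along/across/up -1.1 0.9 -1.4 z 0.2025 rot [180.   -0.   18.9] t 17.65 0.02801277408735426
```

View pics/w16.png

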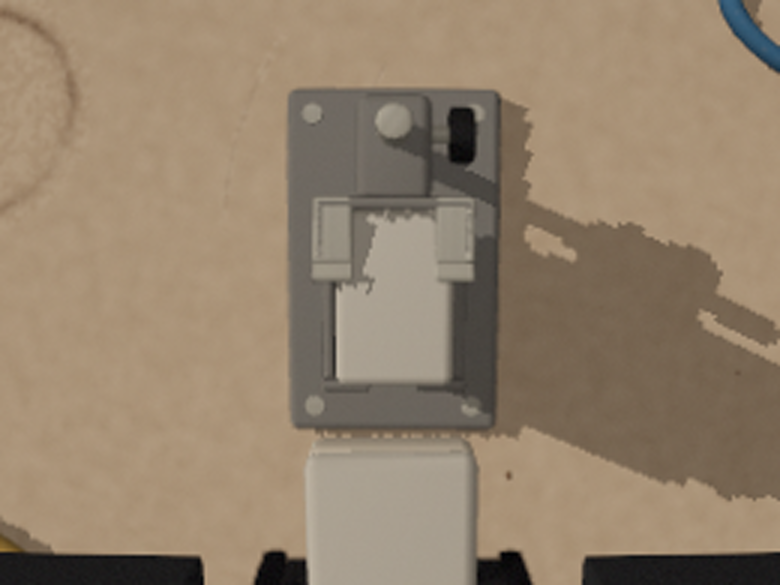

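move_arm(
  steps=[
    [2.4,0.6,0,1.2,0,0,0.002],
    [2.4,0.65,0,1.4,0,0,0],
    [2.4,0.65,0,1.4,0,0,0],
    [2.4,0,0,1.2,0,0,0],
    [2.4,0,0,0,0,0,0],
  ],
)

```text
time_s: 18.07
tool_pos: [0.4387, -0.0957, 0.1482]
tool_rot: [180.0, 0.3, 18.6]
force: [-1.2, 0.7, -1.0]
grip_width: 0.0276
```

move_arm(
  steps=[
    [2.4,0,0,0,0,0,0],
    [2.4,0,0,0,0,0,0],
    [2.4,0,0,0,0,0,0],
  ],
)

```text
time_s: 18.32
tool_pos: [0.441, -0.0948, 0.1513]
tool_rot: [180.0, -0.1, 18.7]
force: [-0.2, -0.3, -1.2]
grip_width: 0.0277
```

```bash
python3 - <<'E'
from h import *
sfr();c=wrist();save("w17",c["img"],(180,80,400,280),3.5);fav(3);sfr()
E
```

```text
stand xy mm -29.7 -0.6 F along/across/up -0.2 -0.2 -1.2 z 0.1513 rot [ 1.80e+02 -1.00e-01  1.87e+01] t 18.3167 0.027680620764772894
F [-0.33  0.09 -0.39]
{'time_s': 18.5167, 'tool_pos': [0.4409, -0.0944, 0.151], 'tool_rot': [-179.9969, -0.0699, 18.7773], 'force': [-0.3619, 0.6164, -0.1725], 'grip_width': 0.0277}
stand xy mm -29.7 -0.1 F along/across/up -0.1 0.7 -0.2 z 0.151 rot [-1.80e+02 -1.00e-01  1.88e+01] t 18.5167 0.027698752628991026
```

View pics/w17.png

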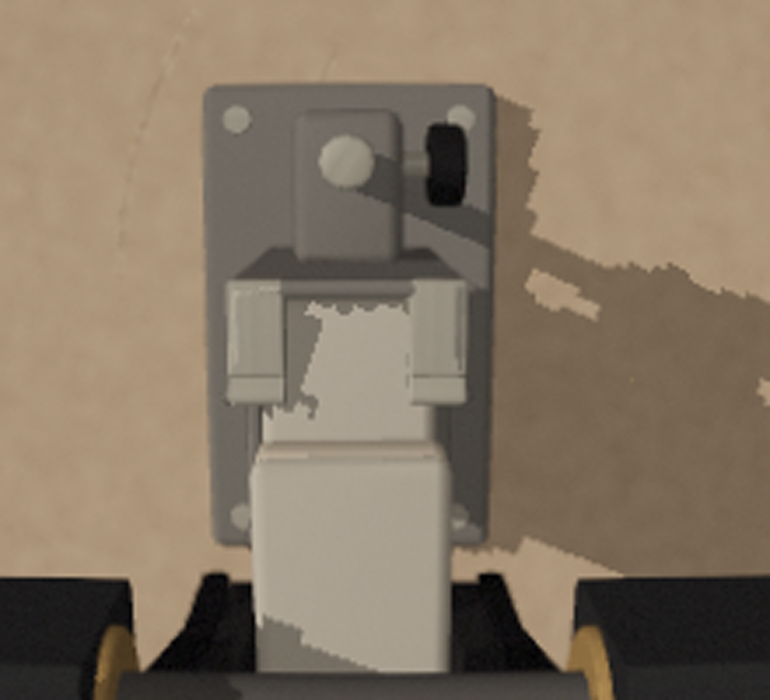

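move_arm(
  steps=[
    [2.4,-0.05,0,0.5,0,0,0],
    [2.4,0,0,0.5,0,0,0],
    [2.4,0,0,0.2,0,0,0],
    [2.4,0,0,0,0,0,0],
  ],
)

```text
time_s: 18.85
tool_pos: [0.4399, -0.0944, 0.1381]
tool_rot: [-180.0, 0.0, 18.8]
force: [-1.0, 0.5, 2.8]
grip_width: 0.0277
```

```bash
python3 -c "
from h import *
fav(4);sfr()"
```

```text
F [-1.53  0.11  3.14]
{'time_s': 19.05, 'tool_pos': [0.44, -0.0944, 0.1386], 'tool_rot': [-179.9848, 0.0217, 18.7821], 'force': [-1.2901, 0.1395, 2.6718], 'grip_width': 0.0278}
stand xy mm -30.6 0.2 F along/across/up -1.2 0.5 2.7 z 0.1386 rot [-180.     0.    18.8] t 19.05 0.027806753589677026
```

move_arm(
  steps=[
    [2.4,0,0,0.3,0,0,0],
    [2.4,0,0,0,0,0,0],
  ],
)

```text
time_s: 19.22
tool_pos: [0.4404, -0.0945, 0.1355]
tool_rot: [180.0, -0.0, 18.8]
force: [-0.7, 0.2, 3.3]
grip_width: 0.0278
```

```bash
python3 -c "
from h import *
fav(4);sfr()
c=wrist();save('w18',c['img'],(180,80,400,280),3.5)"
```

```text
F [-0.84 -0.02  3.24]
{'time_s': 19.4167, 'tool_pos': [0.4404, -0.0945, 0.1357], 'tool_rot': [179.9932, -0.0294, 18.7789], 'force': [-0.7401, -0.5356, 3.1286], 'grip_width': 0.0278}
stand xy mm -30.3 -0.0 F along/across/up -0.9 -0.3 3.1 z 0.1357 rot [180.   -0.   18.8] t 19.4167 0.027762823124223405
```

View pics/w18.png

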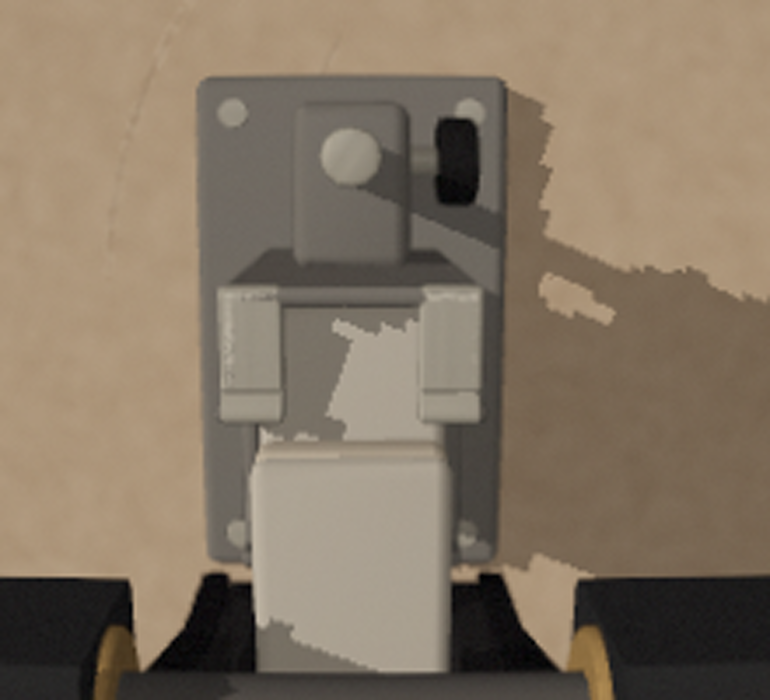

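move_arm(
  steps=[
    [2.4,0,0,0.4,0,0,0],
    [2.4,0,0,0.4,0,0,0],
    [2.4,0,0,0.4,0,0,0],
    [2.4,0,0,0.25,0,0,0],
    [2.4,0,0,0,0,0,0],
  ],
)

```text
time_s: 19.88
tool_pos: [0.4405, -0.0945, 0.1211]
tool_rot: [180.0, -0.0, 18.8]
force: [-0.4, 0.3, 4.8]
grip_width: 0.0275
```

```bash
python3 -c "
from h import *
fav(4);sfr()"
```

```text
F [-0.44  0.1   4.  ]
{'time_s': 20.0833, 'tool_pos': [0.4405, -0.0945, 0.1213], 'tool_rot': [179.9875, -0.0436, 18.7775], 'force': [0.5036, -0.4058, 4.3033], 'grip_width': 0.0277}
stand xy mm -30.2 -0.1 F along/across/up 0.3 -0.5 4.3 z 0.1213 rot [180.   -0.   18.8] t 20.0833 0.027742881903505236
```

move_arm(
  steps=[
    [2.4,0,0,0.04,0,0,0],
    [2.4,0.3,0,0,0,0,0],
    [2.4,0.3,0,0,0,0,0],
    [2.4,0,0,0,0,0,0],
  ],
)

```text
time_s: 20.42
tool_pos: [0.4458, -0.0927, 0.1206]
tool_rot: [180.0, 0.0, 18.8]
force: [-1.1, -0.1, 4.6]
grip_width: 0.0275
```

```bash
python3 -c "
from h import *
fav(2);sfr()"
```

```text
F [-0.87 -0.27  4.84]
{'time_s': 20.5167, 'tool_pos': [0.4458, -0.0926, 0.1207], 'tool_rot': [179.995, 0.0083, 18.7791], 'force': [-1.0323, 0.005, 5.5743], 'grip_width': 0.0275}
stand xy mm -24.6 0.0 F along/across/up -1.0 0.3 5.6 z 0.1207 rot [180.    0.   18.8] t 20.5167 0.027525369080200972
```

move_arm(
  steps=[
    [2.4,0.2,0,0,0,0,0],
    [2.4,0.2,0,0,0,0,0],
    [2.4,0,0,0,0,0,0],
  ],
)

```text
time_s: 20.77
tool_pos: [0.4494, -0.0914, 0.1206]
tool_rot: [-180.0, 0.0, 18.8]
force: [-1.6, -0.4, 5.0]
grip_width: 0.0276
```

```bash
python3 -c "
from h import *
fav(2);sfr()
c=wrist();save('w19',c['img'],(180,80,400,280),3.5)"
```

```text
F [-1.58 -0.77  4.98]
{'time_s': 20.8667, 'tool_pos': [0.4494, -0.0914, 0.1206], 'tool_rot': [-179.9937, 0.0162, 18.7751], 'force': [-1.5483, -0.7474, 4.7053], 'grip_width': 0.0277}
stand xy mm -20.7 0.1 F along/across/up -1.7 -0.2 4.7 z 0.1206 rot [-180.     0.    18.8] t 20.8667 0.02772099124811222
```

View pics/w19.png

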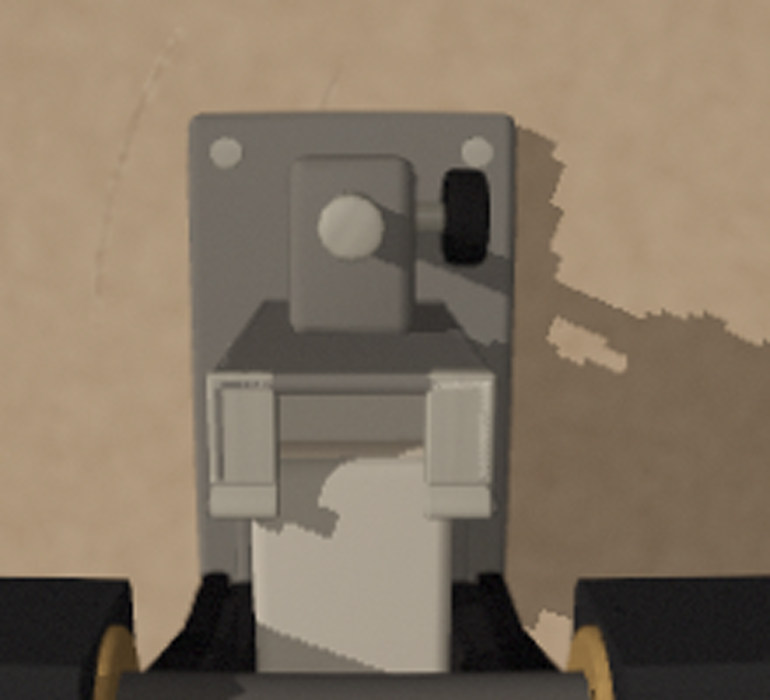

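move_arm(
  steps=[
    [2.4,0.25,0,0,0,0,0],
    [2.4,0.25,0,0,0,0,0],
    [2.4,0.2,0,0,0,0,0],
    [2.4,0.15,0,0,0,0,0],
    [2.4,0,0,0,0,0,0],
  ],
)

```text
time_s: 21.33
tool_pos: [0.4579, -0.0884, 0.1206]
tool_rot: [180.0, -0.0, 18.8]
force: [-1.6, -0.5, 4.4]
grip_width: 0.0277
```

```bash
python3 -c "
from h import *
fav(2);sfr()"
```

```text
F [-1.44 -0.61  4.67]
{'time_s': 21.4333, 'tool_pos': [0.4579, -0.0884, 0.1207], 'tool_rot': [179.9958, -0.0297, 18.7856], 'force': [-1.5653, -0.5532, 4.357], 'grip_width': 0.0279}
stand xy mm -11.7 0.2 F along/across/up -1.7 -0.0 4.4 z 0.1207 rot [180.   -0.   18.8] t 21.4333 0.02791839998155933
```

move_arm(
  steps=[
    [2.4,0.07,0,0,0,0,0],
    [2.4,0.07,0,0,0,0,0],
    [2.4,0,0,0,0,0,0],
  ],
)

```text
time_s: 21.68
tool_pos: [0.4588, -0.0881, 0.1207]
tool_rot: [-180.0, 0.0, 18.8]
force: [-1.9, 0.0, 6.0]
grip_width: 0.028
```

```bash
python3 -c "
from h import *
fav(2);sfr()"
```

```text
F [-2.32 -0.76  4.56]
{'time_s': 21.7833, 'tool_pos': [0.4588, -0.0882, 0.1206], 'tool_rot': [-179.99, 0.0155, 18.7771], 'force': [-2.0249, -0.5711, 4.1031], 'grip_width': 0.0279}
stand xy mm -10.8 0.1 F along/across/up -2.1 0.1 4.1 z 0.1206 rot [-180.     0.    18.8] t 21.7833 0.027945876218146756
```

move_arm(
  steps=[
    [2.4,0.07,0,0,0,0,0],
    [2.4,0,0,0,0,0,0],
  ],
)

```text
time_s: 21.95
tool_pos: [0.4592, -0.088, 0.1206]
tool_rot: [-180.0, 0.1, 18.8]
force: [-3.9, -1.3, 5.9]
grip_width: 0.0277
```

```bash
python3 -c "
from h import *
fav(2);sfr()"
```

```text
F [-3.38 -0.37  5.63]
{'time_s': 22.05, 'tool_pos': [0.4592, -0.0881, 0.1206], 'tool_rot': [-179.9819, 0.0536, 18.7693], 'force': [-3.3925, -0.3816, 4.9449], 'grip_width': 0.0278}
stand xy mm -10.4 0.1 F along/across/up -3.3 0.7 4.9 z 0.1206 rot [-1.80e+02  1.00e-01  1.88e+01] t 22.05 0.02782235366090273
```

move_arm(
  steps=[
    [2.4,0.07,0,0,0,0,0],
    [2.4,0,0,0,0,0,0],
  ],
)

```text
time_s: 22.22
tool_pos: [0.4592, -0.088, 0.1204]
tool_rot: [-180.0, 0.1, 18.8]
force: [-4.4, -1.4, 6.8]
grip_width: 0.0278
```

```bash
python3 -c "
from h import *
fav(2);sfr()"
```

```text
F [-4.46 -0.93  6.25]
{'time_s': 22.3167, 'tool_pos': [0.4592, -0.088, 0.1205], 'tool_rot': [-179.9606, 0.1321, 18.756], 'force': [-4.3157, -0.5717, 6.3966], 'grip_width': 0.028}
stand xy mm -10.3 0.1 F along/across/up -4.3 0.8 6.4 z 0.1205 rot [-1.80e+02  1.00e-01  1.88e+01] t 22.3167 0.027959768446949796
```

move_arm(
  steps=[
    [2.4,0.07,0,0,0,0,0],
    [2.4,0,0,0,0,0,0],
  ],
)

```text
time_s: 22.48
tool_pos: [0.4593, -0.088, 0.1203]
tool_rot: [-179.9, 0.2, 18.7]
force: [-6.6, -2.4, 7.7]
grip_width: 0.0276
```

```bash
python3 -c "
from h import *
fav(2);sfr()
c=wrist();save('w20',c['img'],(180,80,400,280),3.5)"
```

```text
F [-6.26 -1.45  6.91]
{'time_s': 22.5833, 'tool_pos': [0.4593, -0.088, 0.1203], 'tool_rot': [-179.9449, 0.2087, 18.7461], 'force': [-6.2873, -1.6002, 6.405], 'grip_width': 0.0281}
stand xy mm -10.3 0.1 F along/across/up -6.5 0.5 6.4 z 0.1203 rot [-179.9    0.2   18.7] t 22.5833 0.028137076288141404
```

View pics/w20.png

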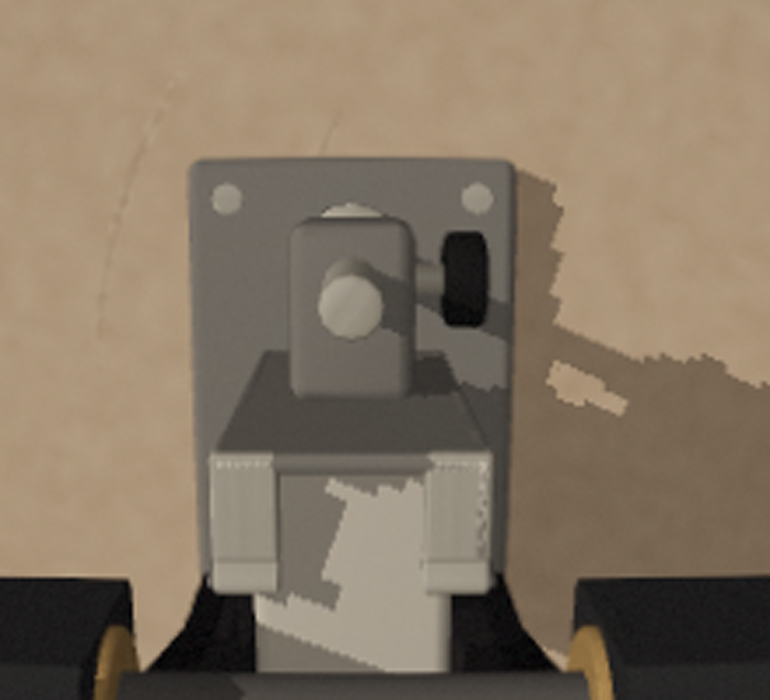

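move_arm(
  steps=[
    [2.4,-0.1,0,0,0,0,0],
    [3.8,0,0,0,0,0,0],
    [3.8,0,0,0,0,0,0],
    [3.8,0,0,0,0,0,0],
    [3.8,0,0,0,0,0,0],
  ],
)

```text
time_s: 23.05
tool_pos: [0.4602, -0.0874, 0.1205]
tool_rot: [180.0, -0.0, 18.8]
force: [-0.2, -0.7, 0.0]
grip_width: 0.0373
```

move_arm(
  steps=[
    [3.8,-0.1,0,-1.5,0,0,0],
    [5,-0.2,0,-3,0,0,0],
    [6,-1,0,-3.5,0,0,0],
    [6,-1.5,0,-1.5,0,0,0],
    [6,0,0,0,0,0,0],
  ],
)

```text
time_s: 23.47
tool_pos: [0.4343, -0.0979, 0.2191]
tool_rot: [-180.0, -0.4, 18.7]
force: [0.2, -0.3, -0.7]
grip_width: 0.0556
```

move_arm(
  steps=[
    [6,0,0,0,0,0,0],
    [6,0,0,0,0,0,0],
    [6,0,0,0,0,0,0],
  ],
)

```text
time_s: 23.72
tool_pos: [0.4331, -0.0963, 0.2143]
tool_rot: [-180.0, 0.1, 18.8]
force: [0.3, 0.6, -0.1]
grip_width: 0.0595
```

```bash
python3 - <<'E'
from h import *
c=wrist();sfr();save("w21",c["img"],(190,60,370,220),4.4);c2=wrist()
y=np.radians(18.7);ex=np.array([np.cos(y),np.sin(y)]);ey=np.array([-ex[1],ex[0]]);np.save("W21.npy",c["W"])
s=viewer.read_camera("scene");save("sc21",s["img"],(230,150,350,300),4)
E
```

```text
stand xy mm -37.7 0.5 F along/across/up 0.8 -0.4 0.2 z 0.2143 rot [1.80e+02 1.00e-01 1.88e+01] t 23.7667 0.05972928695770408
```

View pics/w21.png

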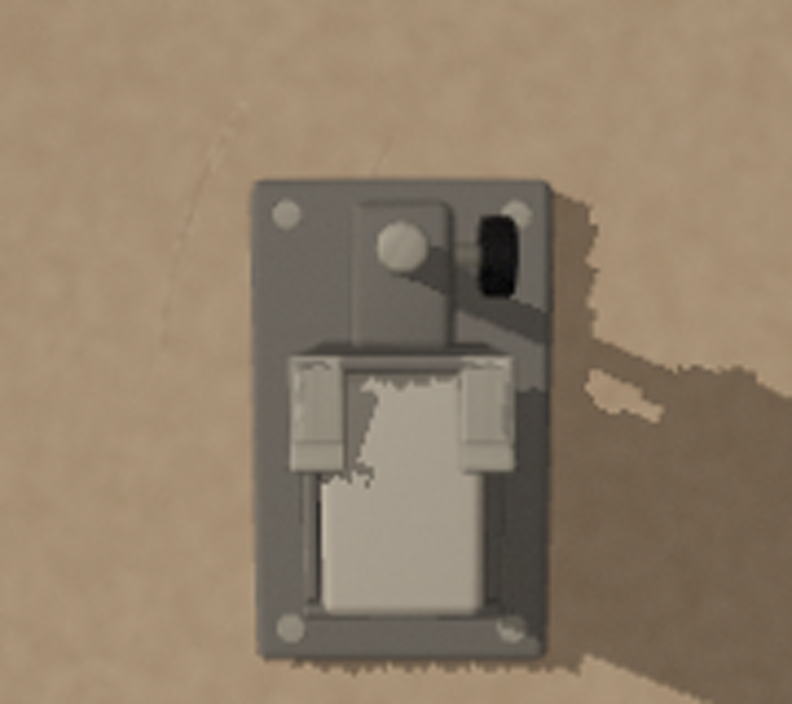

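View pics/sc21.png

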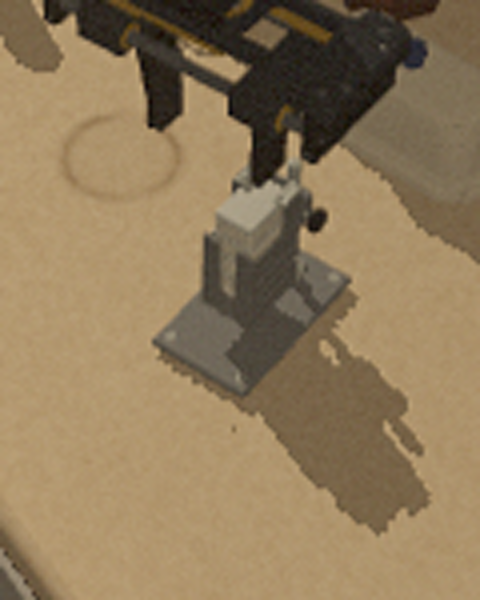

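```bash
python3 - <<'E'
from h import *
c=viewer.read_camera("wrist");c["W"]=np.load("W21.npy")
y=np.radians(18.7);ex=np.array([np.cos(y),np.sin(y)]);ey=np.array([-ex[1],ex[0]])
Z=lambda a:np.array(a,float)/4.4+[190,60]
def S(q,z): P=wplane(c,Z(q),z)[:,:2]-[.46903,-.08479];return (np.c_[P@ex,P@ey]*1000).round(1).tolist()
print("front/left/right of top",S([[402,613],[321,550],[485,550]],.111),"lip x9",S([[318,442],[488,442]],.115),"x4",S([[318,470],[488,470]],.118),"post",S([[402,245]],.11))
st()
E
```

```text
front/left/right of top [[-20.2, -0.2], [-9.2, 13.7], [-9.1, -14.3]] lip x9 [[9.7, 13.8], [9.8, -14.3]] x4 [[5.4, 13.7], [5.5, -14.2]] post [[42.6, -0.0]]
{'time_s': 23.9167, 'tool_pos': [0.4333, -0.0966, 0.2148], 'tool_rot': [179.9837, 0.1047, 18.7921], 'force': [0.0454, 0.4014, -0.0129], 'grip_width': 0.06}
```

```bash
python3 -c "
from cell import job;print(job.sign_off())"
```

```text
the job is handed in; nothing more can be done
None
```

Both loose tablets are loaded in the magazine, left tablet first and right tablet on top of it, and I handed the job in at about 24 s of the 59 s allowed.

- **How each went in:** I gripped it near its front end, laid it on the stack in front of the lips and pressed it down about 17.5 mm. I then slid it in until it stopped against the back wall and opened the fingers.
- **Forces:** the average wrist force was at most about 7 N along the push and 7 N in the press, well under the 2.5 kg limit. After each release it was back to about zero.
- **Upper tablet:** the last picture shows it under the lips with its front edge at about x = -20.9 mm (-21 is fully home), after correcting for a 0.7 mm offset seen at the lips and post. It is centred across to about 0.3 mm.
- **Lower tablet:** it looked home in the picture taken after its own release. I did not measure it separately once the second was on top.
- **Other things:** the shaker and mug were never approached closely. I did not re-measure their positions, or the stand's, at the end.
- **What disagreed:**
  - Arm position readings settled by 1–2 mm after fast moves, so I corrected the grip on the first tablet and the sideways alignment above the stack.
  - The upward force read about 1 N below what the spring should give, which I put down to sensor offset.

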